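# Fit out the bottle stand

### The job

Hang the two bracket arms on the slotted uprights of the stand, one on each, in the two upper slots: claws in, then pressed down until the spring catch snaps over the top flange. When both are locked, stand all the dropper bottles upright in the pockets, in the order pocket 1, 2, 3, 4 (left arm's inner pocket, right arm's inner pocket, left outer, right outer), so that the arms are loaded evenly from the uprights outwards. Do not push the dish, pumice stone or tape roll about.

Things in the scene. Friction and masses are not known exactly. Their poses are not given: they have to be found in the camera images.
- stand: Fixed stand: plywood foot 115 x 270 x 12 mm, two grey steel channel uprights 40 mm wide, 54 mm deep, tops at z = 164 mm, at y = +85 (left) and -85 mm (right). Origin on the table midway between them in the plane of their slotted front faces, which look to -x, at the robot; y to the left, z up. On each head, x = 34 to 54, z = 147 to 187 mm, a dark housing with a brass spring catch.
- hook_left (a point): On the left upright: where a bracket's origin is when locked (80 mm up, in the face's plane); axes as the stand's, which a locked bracket's axes match. The face is a 4 mm plate, hollow behind, with three slots 12 mm wide and 28 mm high on the upright's midline; lower ends at z = 61, 95 and 129 mm. The claws belong in the upper two; the lowest stays empty.
- hook_right (a point): The same on the right upright.
- catch_left (a joint): Brass spring catch on the left upright, slides along the stand's x: 0 = sprung out, up to 0.007 m pushed back. Round bevelled head: tip at stand x = 14 mm, flat underside at z = 171.5, top of bevel at 180.5 mm. A bracket's flange pushes it back 2 to 4 mm on the way down (9 to 13 N of push), then it snaps out over it. It reads 0 with no bracket too: check the bracket's height.
- catch_right (a joint): The same on the right upright.
- bracket_a: Aluminium bracket arm, 0.25 kg. Origin: underside, middle of the back plate's rear face; x out of its back (to the upright), y left, z up. Back plate 40 wide, 90 high, x = -4 to 0 mm. A trough 44 wide, 36 high reaches to x = -102 with two pockets 38 x 38 mm, floor at z = 4, centred at x = -30 (inner) and -80 (outer). Both brackets are alike and fit either upright.
- bracket_b: Aluminium bracket arm, 0.25 kg. Origin: underside, middle of the back plate's rear face; x out of its back (to the upright), y left, z up. Back plate 40 wide, 90 high, x = -4 to 0 mm. A trough 44 wide, 36 high reaches to x = -102 with two pockets 38 x 38 mm, floor at z = 4, centred at x = -30 (inner) and -80 (outer). Both brackets are alike and fit either upright.
- grip_a (a point): Where to grip bracket_a: the solid metal between its pockets (x = -49 to -61 mm), across the 44 mm width (y); point on the midline 35 mm above its underside, at x = -55 mm.
- grip_b (a point): Where to grip bracket_b: the solid metal between its pockets (x = -49 to -61 mm), across the 44 mm width (y); point on the midline 35 mm above its underside, at x = -55 mm.
- claws_a (a point): Rear end of bracket_a's upper claw, at x = 12 mm, y = 0, z = 53 mm. Two claws 6 mm wide; necks 8 mm high with underside at z = 15 and 49, each with a lip 13 mm down. To hang: hold the bracket 17 mm (13.5 to 20) above its locked height, push it along x until its back plate meets the face, lower it some 6 mm until the flange meets the catch, press it down the rest.
- claws_b (a point): Rear end of bracket_b's upper claw, at x = 12 mm, y = 0, z = 53 mm. Two claws 6 mm wide; necks 8 mm high with underside at z = 15 and 49, each with a lip 13 mm down. To hang: hold the bracket 17 mm (13.5 to 20) above its locked height, push it along x until its back plate meets the face, lower it some 6 mm until the flange meets the catch, press it down the rest.
- flange_a (a point): Where to press bracket_a down: upper face of its top flange, 90 mm above its underside, over the back plate (x = -3 mm). The flange is 3 mm thick, 36 mm wide and reaches back to x = 18.5 mm, over the upright's head; locked, its top is 1.5 mm under the catch. Merely hooked, the bracket hangs about 6 mm too high, 2 degrees nose-down.
- flange_b (a point): Where to press bracket_b down: upper face of its top flange, 90 mm above its underside, over the back plate (x = -3 mm). The flange is 3 mm thick, 36 mm wide and reaches back to x = 18.5 mm, over the upright's head; locked, its top is 1.5 mm under the catch. Merely hooked, the bracket hangs about 6 mm too high, 2 degrees nose-down.
- jar_a: Amber dropper bottle with a black dropper cap, 60 g, 97 mm high; glass body 30 mm across up to 58 mm, cap and bulb at most 22 mm across above. Origin at the centre of its underside, z up. Grip the upper part of the glass: TCP about 59 mm above the underside. All the bottles are alike; some may be absent.
- jar_b: Amber dropper bottle with a black dropper cap, 60 g, 97 mm high; glass body 30 mm across up to 58 mm, cap and bulb at most 22 mm across above. Origin at the centre of its underside, z up. Grip the upper part of the glass: TCP about 59 mm above the underside. All the bottles are alike; some may be absent.
- jar_c: Amber dropper bottle with a black dropper cap, 60 g, 97 mm high; glass body 30 mm across up to 58 mm, cap and bulb at most 22 mm across above. Origin at the centre of its underside, z up. Grip the upper part of the glass: TCP about 59 mm above the underside. All the bottles are alike; some may be absent.
- jar_d: Amber dropper bottle with a black dropper cap, 60 g, 97 mm high; glass body 30 mm across up to 58 mm, cap and bulb at most 22 mm across above. Origin at the centre of its underside, z up. Grip the upper part of the glass: TCP about 59 mm above the underside. All the bottles are alike; some may be absent.
- pocket1 (a point): Centre of the floor of pocket 1 when the brackets are locked (84 mm above the table): the inner pocket of the bracket on the left upright. Pocket walls rise 32 mm above its floor.
- pocket2 (a point): Centre of the floor of pocket 2 when the brackets are locked (84 mm above the table): the inner pocket of the bracket on the right upright. Pocket walls rise 32 mm above its floor.
- pocket3 (a point): Centre of the floor of pocket 3 when the brackets are locked (84 mm above the table): the outer pocket of the bracket on the left upright. Pocket walls rise 32 mm above its floor.
- pocket4 (a point): Centre of the floor of pocket 4 when the brackets are locked (84 mm above the table): the outer pocket of the bracket on the right upright. Pocket walls rise 32 mm above its floor.
- dish: White saucer 103 mm across, 13 mm high; origin at the centre of its underside. To be left where it is.
- pumice: Grey pumice stone 55 x 55 x 49 mm; origin at the centre of its underside. To be left where it is.
- tape: Small roll of yellow masking tape, 42 mm across, 18 mm high; origin at the centre of its underside. To be left where it is.
Mind the look-alikes: they are no part of the job. What is shaped like the jar_c but red is not meant. Leave any pink look-alike of the jar_a alone.

How it is judged:
By the outcome, as a careful person would: the job done as asked, in the order asked, and still so for the second after the job is handed in, with the robot touching nothing.
Of jar_a, jar_b, jar_c, jar_d only 2 to 4 are there at a start; the rules pass over those that are not, and their reading is None.
At some moment in a run one of bracket_a, bracket_b may be knocked a few centimetres aside while the robot is not near it.
It also fails if it takes over 210 s, if anything falls off the work surface, if the arm or the gripper's body presses on something with over 40 N, if the wrist force passes 120 N, or if a joint passes its speed limit or range.

### The arm

A 6-joint arm with a two-finger parallel gripper is mounted at the origin on the work surface; the furniture and walls round the work are solid. World frame = base frame: x ahead of the robot, y to its left, z up, the work surface at z = 0. Lengths are in m, angles in rad, forces in N, time in s.
With the tool pointing down it reaches from about 0.225 to 0.875 m from the base axis. Payload 3.4 kg.
Tool frame: the origin (TCP) lies between the finger pads, 19 mm behind the fingertips; this is the grasp point; z points along the fingers, y is the line along which they close (so a half turn about z gives the same grasp; the last joint's range is limited). The gripper opens to 85 mm and grips with 20 to 120 N. Pads are 22 mm wide; open, the fingers measure 114 mm over their backs; the gripper's body (76 mm by 85 mm) begins 54 mm behind the grasp point. The pads swing forward as they close: fully open they stand 13 mm farther back than shut.
Start: joints at [1.095, 0.276, 1.505, -0, 1.361, -0.121], TCP at [0.2, 0.539, 0.25] pointing down, gripper open.
Joint ranges: [-2.89, 2.89], [-0.75, 2.08], [0.22, 2.7], [-1.18, 4.32], [0.11, 2.71], [-2.7, 2.7]. Speed limits (rad/s): [2.57, 2.57, 3.14, 3.14, 3.14, 3.14].

### API

Orientations are given as a unit quaternion [x, y, z, w].
In Python, from plant import sensors, eyes, hand_in, models gives the robot as it stands.
- The arm moves only by the tool carry_out, never from a script. Its argument "targets" is a list of rows, each a list of 7 numbers: the shift along the tool's x, y, z in units of 0.75 m (1.0 is 0.75 m), then the turn, a rotation vector about the tool's x, y, z in units of 1.5 rad (1.0 is 1.5 rad), then the closure, from 0 (fully open) to 1 (shut). In form: [[dx, dy, dz, ax, ay, az, grip], ...]. A call has 1 to 20 rows; each row shifts and turns the commanded pose from where the row before left it, along the tool's axes as they then stand; what a row does not reach is not made up. A row lasts 1/8 s, in which the tool goes at most 62.5 mm and 10.7 degrees, less where a joint would pass 70% of its speed; a pose out of reach is approached as far as the arm can. A call with a number of a shift or a turn outside -1 to 1 is refused whole. A call with a gripper value outside its range is refused whole. The fingers move at their own pace and stop on an object; "grip_force" is the grip in N (left out, the last holds). Time passes only in rows, so rows that do not move let the fingers close. It gives the time, the measured TCP pose, the force, the opening and the grip force at its end, in the units of the state.
- sensors.observe(): the state, without advancing time (a new reading comes with each control period).
- eyes.camera(name): name is "scene" or "top" or "wrist"; returns a dict with "color" (420x560x3 uint8, red, green, blue), "intrinsics" (3x3 intrinsics, pixels), "k1" (the pictures are not rectified: a ray, as slopes to the right and down, at radius r is drawn at 1 + k1 r^2 times it, then the intrinsics apply), "R" (3x3) and "t" (3): a world point X has camera coordinates R X + t; the wrist camera has in their place "tool_from_camera" (4x4, takes a point from camera to tool coordinates, whose origin is the TCP and whose axes are the flange's). Camera axes: x right, y down, z forward; pixel columns grow to the right and rows downward; lengths in m; the calibration is good to about 2 mm. A picture is of the moment at which its call begins: read the wrist's pose just before it. There is no depth.
- hand_in(): hands the job in; it is judged then, once.
Trained networks look in a picture, given as the dict that the camera call returned (one of the last four; its "shot" number tells which), for a name from the list of things; names that differ only in an ending like _2 or _b are one class to them, and where a whole thing is asked for, a point or a joint stands for the part that bears it (a point fixed in the world has none). Each returns a list of dicts, best first, with "confidence" (0 to 1); they miss things now and then, are a little off and sometimes report something else, mostly with a low value. They report only what shows in the picture. A call takes as long as a camera call. They do not tell look-alikes from the thing itself.
- models.boxes_of(target, picture): "location" ([column, row] in pixels, amid what is visible of it).
- models.masks_of(target, picture): "mask" (420x560 bool, what is visible of it) and "location" ([column, row] in pixels, amid what is visible of it).
The state is a dict: "time_s": time; "joint_positions": joint angles; "joint_vel": joint speeds; "tau": joint torques, N m; "tool_pos": TCP position; "orientation": TCP orientation; "wrist_force": force on the tool from outside, world axes, zero at the start; "ft_torque": the same for the moment, N m; "finger_gap": finger opening in m; "grip_force": force on a finger pad.
Only numpy, scipy, OpenCV 4.12 (cv2) and the standard library are available. Lean on these libraries where they do the work, as an engineer would, in place of code of your own. Each camera call takes 0.05 s, during which the arm holds its last target. There are 200 camera calls.

## Working session

There is one attempt and no reset: what is moved stays moved. The work goes in short steps, Python scripts to look and compute and a tool call to move; the robot and the scene stay as the last step left them, time stands still between calls to the robot, and variables do not carry over. Pictures are saved under pics/ and viewed, at most 14 in all, crops included, and the job is handed in when it is done.

Besides the shell and the picture viewer there is one more tool, called after ">>>" in YAML: its name, and indented under it one key for each argument. carry_out: Moves the arm, as the interface text tells. Shifts and turns lie within -1 to 1; 1 stands for 0.75 m of shift or 1.5 rad of turn. Its arguments: {"type":"object","properties":{"targets":{"type":"array"},"grip_force":{"type":"number"}},"required":["targets"]}

```bash
mkdir -p pics; cat > h.py <<'E'
import numpy as np, cv2
from plant import sensors, eyes, hand_in, models
from scipy.spatial.transform import Rotation as Rn
def save(p,n): cv2.imwrite('pics/'+n,cv2.cvtColor(p['color'],cv2.COLOR_RGB2BGR))
def cam(name):
    s=sensors.observe(); p=eyes.camera(name)
    if name=='wrist':
        T=np.eye(4);T[:3,:3]=Rn.from_quat(s['orientation']).as_matrix();T[:3,3]=s['tool_pos']
        C=T@np.array(p['tool_from_camera']); p['Rw']=C[:3,:3];p['c']=C[:3,3]
    else:
        p['Rw']=np.array(p['R']).T;p['c']=-p['Rw']@np.array(p['t'])
    return p
def ray(p,px):
    K=np.array(p['intrinsics'],float);k=float(p['k1'])
    d=np.linalg.inv(K)@[px[0],px[1],1.];u=d[:2].copy()
    for _ in range(30): u=d[:2]/(1+k*(u@u))
    return p['c'],p['Rw']@np.array([u[0],u[1],1.])
def atz(p,px,z):
    c,d=ray(p,px);return c+d*(z-c[2])/d[2]
def proj(p,X):
    q=p['Rw'].T@(np.array(X,float)-p['c']);u=q[:2]/q[2];u=u*(1+float(p['k1'])*(u@u))
    K=np.array(p['intrinsics'],float);return (K@[u[0],u[1],1])[:2]
def tri(l):
    A=np.zeros((3,3));b=np.zeros(3)
    for p,px in l:
        c,d=ray(p,px);d=d/np.linalg.norm(d);M=np.eye(3)-np.outer(d,d);A+=M;b+=M@c
    X=np.linalg.solve(A,b);return X,[float(np.linalg.norm(proj(p,X)-px)) for p,px in l]
E
python3 - <<'E'
from h import *
np.set_printoptions(precision=3,suppress=True)
s=sensors.observe();print(s)
for n in ['scene','top']:
    p=cam(n);save(p,n+'1.png');print(n,p['c'],p['Rw'][:,2],p['intrinsics'],p['k1'])
    for t in ['stand','bracket_a','claws_a','flange_a','jar_a','dish','pumice','tape','catch_left']:
        print(t,[(np.round(d['location']).tolist(),round(d['confidence'],2)) for d in models.boxes_of(t,p)])
E
```

```text
{'time_s': 0.0, 'joint_positions': array([ 1.095,  0.277,  1.506, -0.   ,  1.361, -0.121]), 'joint_vel': array([ 0.001, -0.001, -0.001,  0.001,  0.003,  0.002]), 'tau': array([  0.002, -41.68 , -24.581,   0.   ,   0.011,  -0.   ]), 'tool_pos': array([0.2  , 0.539, 0.249]), 'orientation': array([ 0.176,  0.984, -0.001, -0.   ]), 'wrist_force': array([-0.068,  1.186, -1.142]), 'ft_torque': array([-0.041,  0.018, -0.009]), 'grip_force': 0.0, 'finger_gap': 0.08544362772339618}
scene [-0.16  -0.579  0.7  ] [ 0.651  0.531 -0.543] [[410.235   0.    274.178]
 [  0.    410.235 206.556]
 [  0.      0.      1.   ]] -0.10123286425886757
stand [([290.0, 201.0], 0.85)]
bracket_a [([196.0, 217.0], 0.93), ([170.0, 198.0], 0.75)]
claws_a [([168.0, 197.0], 0.78), ([192.0, 223.0], 0.69)]
flange_a [([195.0, 220.0], 0.88), ([172.0, 202.0], 0.68), ([290.0, 200.0], 0.31)]
jar_a [([333.0, 277.0], 0.9), ([398.0, 308.0], 0.84), ([358.0, 264.0], 0.75), ([354.0, 319.0], 0.68), ([318.0, 292.0], 0.64), ([414.0, 287.0], 0.58), ([175.0, 201.0], 0.16)]
dish [([218.0, 247.0], 0.93), ([288.0, 203.0], 0.68)]
pumice [([252.0, 258.0], 0.66)]
tape [([287.0, 203.0], 0.75), ([219.0, 246.0], 0.67), ([285.0, 272.0], 0.6)]
catch_left []
top [0.439 0.01  1.762] [ 0.072 -0.005 -0.997] [[544.652   0.    271.47 ]
 [  0.    544.652 213.299]
 [  0.      0.      1.   ]] -0.18322668805931402
stand [([258.0, 180.0], 0.89), ([155.0, 239.0], 0.35)]
bracket_a [([197.0, 247.0], 0.78), ([158.0, 242.0], 0.78)]
claws_a [([157.0, 238.0], 0.8), ([198.0, 247.0], 0.76)]
flange_a [([196.0, 246.0], 0.86), ([154.0, 240.0], 0.65)]
jar_a [([378.0, 262.0], 0.66), ([391.0, 219.0], 0.6), ([352.0, 261.0], 0.53), ([351.0, 219.0], 0.44), ([396.0, 239.0], 0.44)]
dish [([242.0, 254.0], 0.9)]
pumice [([275.0, 256.0], 0.63)]
tape [([256.0, 180.0], 0.61), ([306.0, 246.0], 0.5)]
catch_left [([197.0, 248.0], 0.43)]
```

```bash
python3 -c "
import cv2
for n in ['scene1','top1']:
    i=cv2.imread('pics/'+n+'.png');cv2.imwrite('pics/'+n+'b.png',cv2.resize(i,(800,600),interpolation=cv2.INTER_CUBIC))"
```

```text
(no output)
```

View pics/scene1b.png

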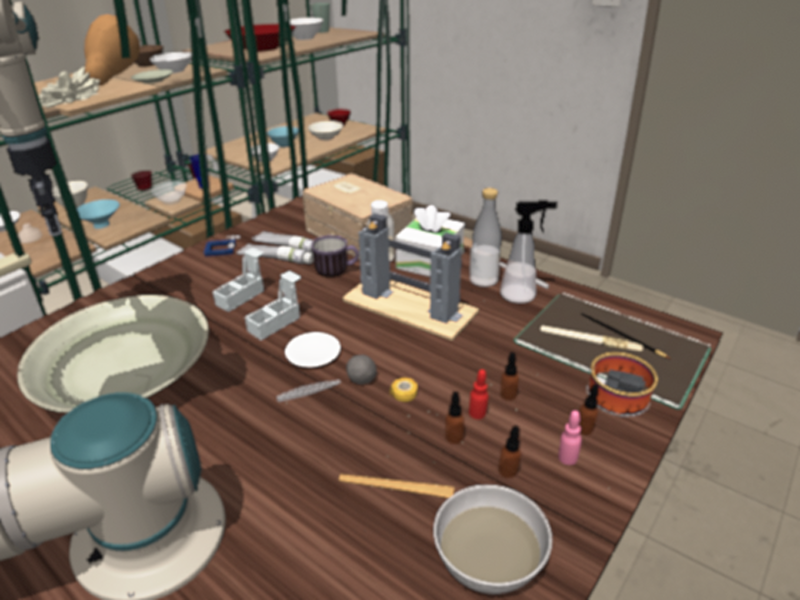

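View pics/top1b.png

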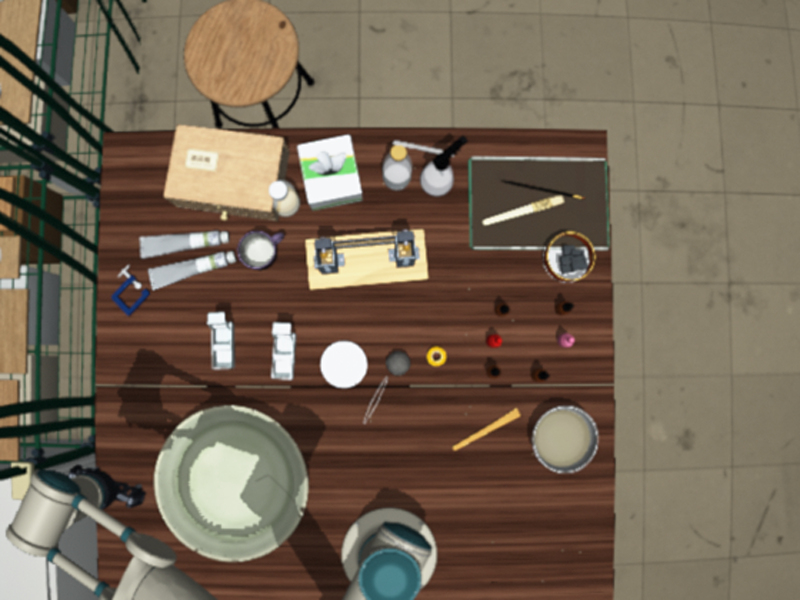

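Scene (in 560-px coordinates): the brackets are at about (170,198) and (192,220), and the stand is at (290,200). Six objects are bottle-shaped. Four are amber: (318,292), (357,317), (357,263), (413,287). One is red at (335,275) and one pink at (399,307), both look-alikes to leave alone. Next: coarse positions.

```bash
python3 - <<'E'
from h import *
np.set_printoptions(precision=4,suppress=True)
S=cam('scene');T=cam('top')
def m(n,p): return [(d['location'],d['confidence'],d['mask']) for d in models.masks_of(n,p) if d['confidence']>.3]
for n in ['jar_a','bracket_a','stand','dish','pumice','tape']:
    a=m(n,S);b=m(n,T)
    for l,c,k in a:
        col=np.median(S['color'][k],axis=0)
        best=None
        for l2,c2,k2 in b:
            X,e=tri([(S,l),(T,l2)])
            if best is None or max(e)<best[1]: best=(X,max(e),np.round(l2))
        print(n,np.round(l),round(c,2),col,atz(S,l,.04),best)
print(proj(T,[0.5,0,0]))
E
```

```text
jar_a [415. 287.] 0.89 [77. 42. 24.] [ 0.5586 -0.4007  0.04  ] (array([ 0.5565, -0.3957,  0.0384]), 2.5416415012739186, array([394., 216.]))
jar_a [354. 265.] 0.88 [78. 43. 27.] [ 0.5426 -0.2528  0.04  ] (array([ 0.4899, -0.2492,  0.0736]), 11.381530752066586, array([345., 240.]))
jar_a [356. 319.] 0.63 [76. 42. 25.] [ 0.3966 -0.3397  0.04  ] (array([ 0.4932, -0.2716, -0.0931]), 9.978972132597129, array([345., 240.]))
jar_a [333. 279.] 0.62 [143.  40.  37.] [ 0.4693 -0.2371  0.04  ] (array([ 0.4774, -0.2327,  0.0315]), 0.008025881445070328, array([345., 240.]))
jar_a [398. 310.] 0.61 [179. 103. 126.] [ 0.4725 -0.4001  0.04  ] (array([ 0.5511, -0.3928, -0.0309]), 6.574868155963896, array([394., 216.]))
bracket_a [199. 218.] 0.91 [150. 151. 150.] [0.4562 0.2033 0.04  ] (array([0.4686, 0.2324, 0.0206]), 2.8500476263294368, array([198., 245.]))
bracket_a [170. 200.] 0.65 [150.  152.  150.5] [0.469  0.3511 0.04  ] (array([0.4751, 0.3625, 0.0326]), 0.4396147753480093, array([158., 241.]))
bracket_a [254. 258.] 0.59 [107.  96.  92.] [ 0.4162 -0.0397  0.04  ] (array([ 0.522 ,  0.1856, -0.138
[... 218 characters left out ...]
  96. ] [ 0.4171 -0.0333  0.04  ] (array([ 0.6375,  0.0887, -0.154 ]), 19.450961939294814, array([258., 183.]))
dish [219. 247.] 0.88 [251. 250. 250.] [0.3937 0.0603 0.04  ] (array([ 0.4336,  0.1013, -0.0048]), 1.2167431811469425, array([241., 253.]))
pumice [253. 256.] 0.59 [106.  96.  91.] [ 0.4225 -0.0333  0.04  ] (array([ 0.4352, -0.0134,  0.021 ]), 2.2546766758002117, array([275., 255.]))
tape [285. 273.] 0.73 [209.5 173.   77. ] [ 0.4206 -0.1339  0.04  ] (array([ 0.4442, -0.1209,  0.0164]), 1.652038960344821, array([310., 250.]))
tape [355. 264.] 0.48 [78. 43. 27.] [ 0.5482 -0.2516  0.04  ] (array([ 0.4848, -0.1922,  0.0579]), 34.41900433901902, array([310., 250.]))
[271.75   233.4868]
```

```bash
cat >> h.py <<'E'
def plan(*wps,s=None,q=None,pos=None):
    "waypoints (x,y,z[,yaw of tool y from world y, deg]); prints turn rows then shift rows, in tool units"
    st=sensors.observe()
    R=Rn.from_quat(st['orientation'] if q is None else q);p=np.array(st['tool_pos'] if pos is None else pos)
    for w in wps:
        if len(w)>3 and w[3] is not None:
            a=np.radians(w[3]);D=Rn.from_matrix(np.array([[-np.cos(a),-np.sin(a),0],[-np.sin(a),np.cos(a),0],[0,0,-1]]))
            rv=(R.inv()*D).as_rotvec();n=max(1,int(np.ceil(np.linalg.norm(rv)/.18)));R=D
            print(f'  turn  n={n} each',np.round(rv/1.5/n,4).tolist())
        d=R.inv().apply(np.array(w[:3])-p);L=np.linalg.norm(d);n=max(1,int(np.ceil(L/.06)))
        print(f'  shift n={n} each',np.round(d/.75/n,4).tolist(),' total',np.round(d/.75,4).tolist());p=np.array(w[:3])
E
python3 - <<'E'
from h import *
p=cam('wrist');print(np.round(p['tool_from_camera'],3),p['intrinsics'],p['k1'])
plan((.41,.29,.34,0))
E
```

```text
[[-0.001 -0.96  -0.279  0.071]
 [ 1.    -0.001 -0.001  0.   ]
 [ 0.001 -0.279  0.96  -0.124]
 [ 0.     0.     0.     1.   ]] [[347.68639062   0.         281.33184671]
 [  0.         347.68639062 205.80575554]
 [  0.           0.           1.        ]] 0.019357566507809832
  turn  n=2 each [0.0, 0.0, -0.1183]
  shift n=6 each [-0.0467, -0.0554, -0.02]  total [-0.2803, -0.3323, -0.12]
```

>>> carry_out:
  targets:
    - [0, 0, 0, 0, 0, -0.118, 0]
    - [0, 0, 0, 0, 0, -0.118, 0]
    - [-0.0467, -0.0554, -0.02, 0, 0, 0, 0]
    - [-0.0467, -0.0554, -0.02, 0, 0, 0, 0]
    - [-0.0467, -0.0554, -0.02, 0, 0, 0, 0]
    - [-0.0467, -0.0554, -0.02, 0, 0, 0, 0]
    - [-0.0467, -0.0554, -0.02, 0, 0, 0, 0]
    - [-0.0467, -0.0554, -0.02, 0, 0, 0, 0]
    - [0, 0, 0, 0, 0, 0, 0]
    - [0, 0, 0, 0, 0, 0, 0]

```text
time_s: 3.0
tool_pos: [0.4094, 0.2898, 0.3398]
orientation: [0.001, 1.0, 0.0, -0.0]
wrist_force: [-0.7, -0.7, 0.3]
finger_gap: 0.0857
grip_force: 0.0
```

```bash
python3 - <<'E'
from h import *
p=cam('wrist');print(sensors.observe()['tool_pos'],sensors.observe()['orientation'])
i=cv2.cvtColor(p['color'],cv2.COLOR_RGB2BGR);cv2.imwrite('pics/w1.png',cv2.resize(i,(800,600),interpolation=cv2.INTER_CUBIC));np.save('w1.npy',p,allow_pickle=True)
for t in ['bracket_a','claws_a','flange_a','grip_a']:
    print(t,[(np.round(d['location']).tolist(),round(d['confidence'],2)) for d in models.boxes_of(t,p)])
E
```

```text
[0.40894463 0.29020679 0.33964149] [ 1.26440920e-04  9.99999806e-01  1.63143610e-04 -5.87158895e-04]
bracket_a [([237.0, 206.0], 0.7), ([347.0, 222.0], 0.64)]
claws_a [([346.0, 225.0], 0.93), ([238.0, 205.0], 0.81)]
flange_a [([239.0, 208.0], 0.61), ([347.0, 223.0], 0.58)]
grip_a [([347.0, 224.0], 0.9), ([237.0, 206.0], 0.79)]
```

View pics/w1.png

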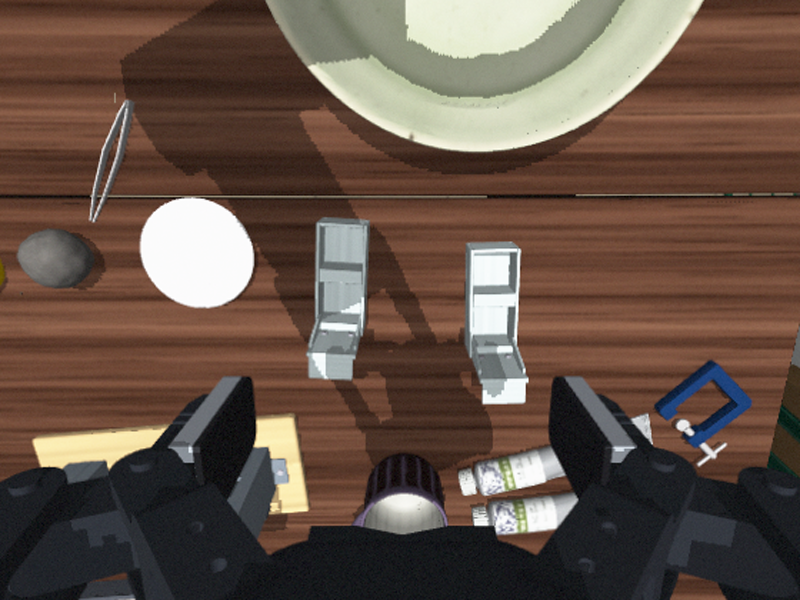

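The wrist view shows both brackets upright on the table, back plates towards +x: the right one at about (342,298) and the left one at (493,322) in the 800-px view. The stand foot is at lower left. Next I fit poses by silhouette.

```bash
cat >> h.py <<'E'
from scipy.optimize import minimize
def box(x0,x1,y0,y1,z0,z1): return np.array([[x,y,z] for x in(x0,x1) for y in(y0,y1) for z in(z0,z1)])/1e3
BR=[box(-102,0,-22,22,0,36),box(-4,0,-20,20,0,90),box(-4,18.5,-18,18,87,90),box(0,12,-3,3,36,57),box(0,12,-3,3,2,23)]
ST=[box(0,54,65,105,12,164),box(0,54,-105,-65,12,164),box(34,54,72,98,147,187),box(34,54,-98,-72,147,187)]
def sil(p,parts,X,sh=3):
    im=np.zeros((420,560),np.uint8);x,y,a,z=X;c,s=np.cos(a),np.sin(a)
    for b in parts:
        w=np.c_[x+c*b[:,0]-s*b[:,1],y+s*b[:,0]+c*b[:,1],b[:,2]+z]
        h=cv2.convexHull(np.array([proj(p,v) for v in w],np.float32))
        cv2.fillConvexPoly(im,np.round(h*2**6).astype(np.int32),255,cv2.LINE_AA,6)
    return im/255.
def fit(p,mask,parts,x0,z=0.):
    m=cv2.GaussianBlur(mask.astype(float),(0,0),1.0)
    f=lambda v:((cv2.GaussianBlur(sil(p,parts,(v[0],v[1],v[2],z)),(0,0),1.0)-m)**2).sum()
    best=None
    for k in range(2):
        d=.015/(1+3*k);S=[np.array(x0,float)]+[np.array(x0)+e for e in ([d,0,0],[0,d,0],[0,0,.1/(1+k)])]
        r=minimize(f,x0,method='Nelder-Mead',options=dict(initial_simplex=S,xatol=1e-5,fatol=.01));x0=r.x
    return r.x,r.fun,mask.sum()
def brackets(p,ests):
    ms=[d for d in models.masks_of('bracket_a',p) if d['confidence']>.3];out=[]
    for e in ests:
        q=proj(p,[e[0]-.05,e[1],.03]);d=min(ms,key=lambda d:np.hypot(*(np.array(d['location'])-q)))
        out.append(fit(p,d['mask'],BR,[e[0],e[1],0]))
    return out
E
python3 - <<'E'
from h import *
np.set_printoptions(precision=4,suppress=True)
p=cam('wrist')
for n,pp in(('w',p),('top',cam('top')),('scene',cam('scene'))):
    for r in brackets(pp,[(.50,.235),(.51,.365)]): print(n,r[0],np.degrees(r[0][2]),r[1:])
    for d in models.masks_of('stand',pp)[:1] if n!='w' else []:
        print('stand',fit(pp,d['mask'],ST+[box(-30,85,-135,135,0,12)],[.65,.04,0]))
E
```

```text
w [ 0.5     0.2309 -0.069 ] -3.952641986382273 (np.float64(37.996213679975796), np.int64(4075))
w [0.5223 0.3741 0.0302] 1.728086336597373 (np.float64(105.43728943972444), np.int64(3994))
top [ 0.5013  0.233  -0.0598] -3.4249218332942455 (np.float64(42.75280833164995), np.int64(518))
top [0.5298 0.38   0.1423] 8.151157772709134 (np.float64(167.29144956274638), np.int64(419))
stand (array([0.643 , 0.0484, 0.0897]), np.float64(112.54107159130047), np.int64(2820))
scene [ 0.4976  0.2325 -0.0135] -0.7756851770437964 (np.float64(41.02802222966666), np.int64(850))
scene [0.52   0.3735 0.0269] 1.5440611007235596 (np.float64(58.6900378701589), np.int64(674))
stand (array([0.6446, 0.049 , 0.0723]), np.float64(308.28225803458463), np.int64(4031))
```

```bash
python3 - <<'E'
from h import *
plan((.62,.05,.42))
E
```

```text
shift n=6 each [-0.0468, -0.0533, -0.0178]  total [-0.2807, -0.3196, -0.1067]
```

>>> carry_out:
  targets:
    - [-0.0468, -0.0533, -0.0178, 0, 0, 0, 0]
    - [-0.0468, -0.0533, -0.0178, 0, 0, 0, 0]
    - [-0.0468, -0.0533, -0.0178, 0, 0, 0, 0]
    - [-0.0468, -0.0533, -0.0178, 0, 0, 0, 0]
    - [-0.0468, -0.0533, -0.0178, 0, 0, 0, 0]
    - [-0.0468, -0.0533, -0.0178, 0, 0, 0, 0]
    - [0, 0, 0, 0, 0, 0, 0]
    - [0, 0, 0, 0, 0, 0, 0]

```text
time_s: 4.65
tool_pos: [0.6198, 0.0498, 0.4196]
orientation: [0.001, 1.0, 0.0, -0.001]
wrist_force: [-0.5, 0.1, 0.0]
finger_gap: 0.0854
grip_force: 0.0
```

```bash
python3 - <<'E'
from h import *
np.set_printoptions(precision=4,suppress=True)
p=cam('wrist');save(p,'w2raw.png');print(sensors.observe()['tool_pos'])
i=cv2.cvtColor(p['color'],cv2.COLOR_RGB2BGR)
for d in models.masks_of('stand',p)[:1]:
    r=fit(p,d['mask'],ST+[box(-30,85,-135,135,0,12)],[.644,.048,.08]);print(r)
    c,_=cv2.findContours(d['mask'].astype(np.uint8),0,1);cv2.drawContours(i,c,-1,(0,255,0),1)
for d in models.boxes_of('catch_left',p): print(d)
X=(.644,.048,np.radians(4.5))
for b in ([0,65,164],[0,105,164],[0,-65,164],[0,-105,164],[54,65,164],[54,-105,164],[34,72,187]):
    c,s=np.cos(X[2]),np.sin(X[2]);b=np.array(b)/1e3
    q=proj(p,[X[0]+c*b[0]-s*b[1],X[1]+s*b[0]+c*b[1],b[2]]);cv2.circle(i,tuple(int(v) for v in np.round(q)),2,(0,0,255),-1)
cv2.imwrite('pics/w2.png',cv2.resize(i,(800,600),interpolation=cv2.INTER_CUBIC))
E
```

```text
[0.6194 0.0504 0.4199]
(array([0.6424, 0.0466, 0.0857]), np.float64(736.3818213292267), np.int64(15473))
{'location': [359.9, 207.5], 'confidence': 0.76}
```

View pics/w2.png

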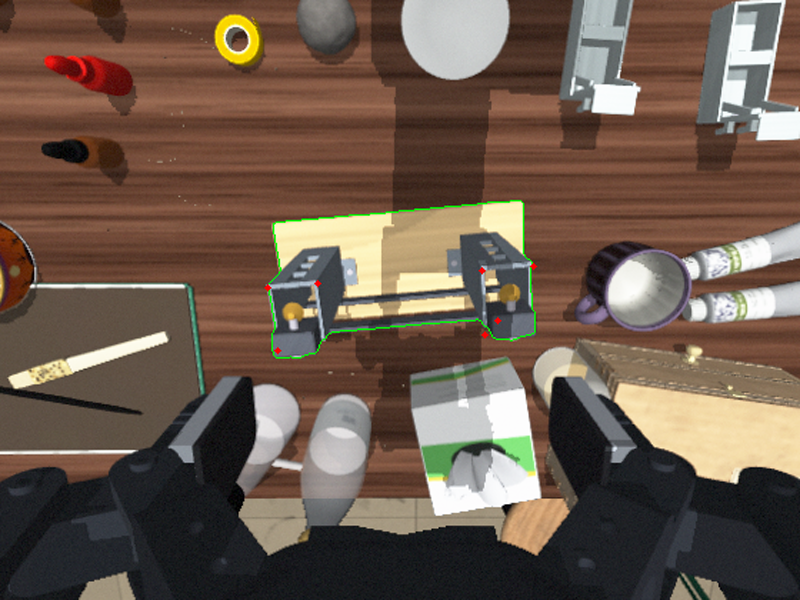

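>>> carry_out:
  targets:
    - [0.04, 0.0, 0.06, 0, 0, 0, 0]
    - [0.04, 0.0, 0.06, 0, 0, 0, 0]
    - [0, 0, 0, 0, 0, 0, 0]
    - [0, 0, 0, 0, 0, 0, 0]

```text
time_s: 5.3
tool_pos: [0.5612, 0.0504, 0.332]
orientation: [-0.0, 1.0, 0.0, 0.002]
wrist_force: [1.1, 0.5, 1.6]
finger_gap: 0.0858
grip_force: 0.0
```

```bash
cat >> h.py <<'E'
def fitstand(views,x0=(.643,.047,.083,-.03)):
    ms=[cv2.GaussianBlur(m.astype(float),(0,0),1.0) for _,m in views]
    def f(v):
        P=ST+[box(v[3]*1e3,v[3]*1e3+115,-135,135,0,12)]
        return sum(((cv2.GaussianBlur(sil(p,P,(v[0],v[1],v[2],0)),(0,0),1.0)-m)**2).sum() for (p,_),m in zip(views,ms))
    S=[np.array(x0)]+[np.array(x0)+e for e in np.diag([.006,.006,.03,.01])]
    r=minimize(f,x0,method='Nelder-Mead',options=dict(initial_simplex=S,xatol=1e-5,fatol=.01));return r.x,r.fun
E
python3 - <<'E'
from h import *
np.set_printoptions(precision=4,suppress=True)
p=cam('wrist');m=models.masks_of('stand',p)[0]['mask'];T=cam('top');mt=models.masks_of('stand',T)[0]['mask']
S=cam('scene');ms=models.masks_of('stand',S)[0]['mask']
np.savez('standview.npz',m=m,color=p['color'],Rw=p['Rw'],c=p['c'])
for v in ([(p,m)],[(T,mt)],[(S,ms)],[(p,m),(T,mt),(S,ms)]): X,f=fitstand(v);print(X,f)
X,f=fitstand([(p,m)])
i=cv2.cvtColor(p['color'],cv2.COLOR_RGB2BGR)
c,s=np.cos(X[2]),np.sin(X[2])
for y0 in (85,-85):
    for z0 in (61,95,129):   # slots
        q=[]
        for dy,dz in((-6,0),(6,0),(6,28),(-6,28)):
            b=np.array([0,y0+dy,z0+dz])/1e3;q.append(proj(p,[X[0]-s*b[1],X[1]+c*b[1],b[2]]))
        cv2.polylines(i,[np.round(np.array(q)*16).astype(np.int32)],True,(0,0,255),1,cv2.LINE_AA,4)
    q=[]
    for dy,z in((-20,12),(20,12),(20,164),(-20,164)):
        b=np.array([0,y0+dy,z])/1e3;q.append(proj(p,[X[0]-s*b[1],X[1]+c*b[1],b[2]]))
    cv2.polylines(i,[np.round(np.array(q)*16).astype(np.int32)],True,(0,255,0),1,cv2.LINE_AA,4)
ys,xs=np.nonzero(m);i=i[max(ys.min()-8,0):ys.max()+8,xs.min()-8:xs.max()+8]
k=min(800/i.shape[1],600/i.shape[0]);cv2.imwrite('pics/w3.png',cv2.resize(i,None,fx=k,fy=k,interpolation=cv2.INTER_CUBIC))
E
```

```text
[ 0.6404  0.0461  0.0873 -0.0287] 3020.0046651142707
[ 0.6434  0.044   0.0831 -0.0262] 1730.4955778570647
[ 0.6387  0.046   0.0659 -0.0245] 240.889521799645
[ 0.6407  0.0459  0.0867 -0.0287] 5061.468093443345
```

View pics/w3.png

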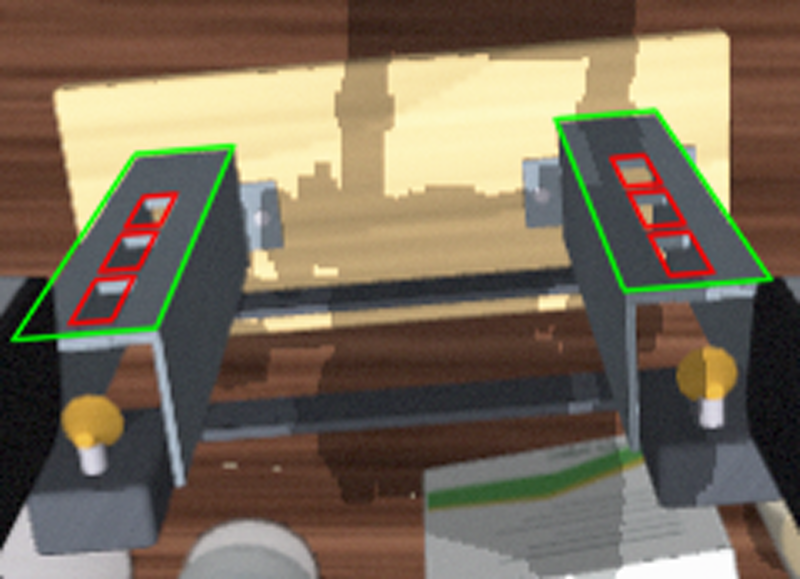

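The overlay is about 1 px off because the fingers hide the edges of the stand. I'll tilt the camera for a frontal look at the slots.

>>> carry_out:
  targets:
    - [0.04, 0.0, 0.04, 0, 0, 0, 0]
    - [0, 0, 0, 0, -0.116, 0, 0]
    - [0, 0, 0, 0, -0.116, 0, 0]
    - [0, 0, 0, 0, -0.116, 0, 0]
    - [0, 0, 0, 0, 0, 0, 0]
    - [0, 0, 0, 0, 0, 0, 0]

```text
time_s: 6.35
tool_pos: [0.5323, 0.0496, 0.3023]
orientation: [0.0, 0.966, -0.0, 0.259]
wrist_force: [-0.6, 0.0, 0.4]
finger_gap: 0.085
grip_force: 0.0
```

```bash
python3 - <<'E'
from h import *
p=cam('wrist');print(sensors.observe()['tool_pos'])
import pickle;pickle.dump(p,open('w4.pkl','wb'))
i=cv2.cvtColor(p['color'],cv2.COLOR_RGB2BGR);m=models.masks_of('stand',p)[0]['mask']
ys,xs=np.nonzero(m);y0,x0=max(ys.min()-5,0),max(xs.min()-5,0);i=i[y0:ys.max()+5,x0:xs.max()+5]
k=min(800/i.shape[1],600/i.shape[0]);print(x0,y0,k);cv2.imwrite('pics/w4.png',cv2.resize(i,None,fx=k,fy=k,interpolation=cv2.INTER_CUBIC))
E
```

```text
[0.5330328  0.04955087 0.30252574]
158 81 3.0303030303030303
```

View pics/w4.png

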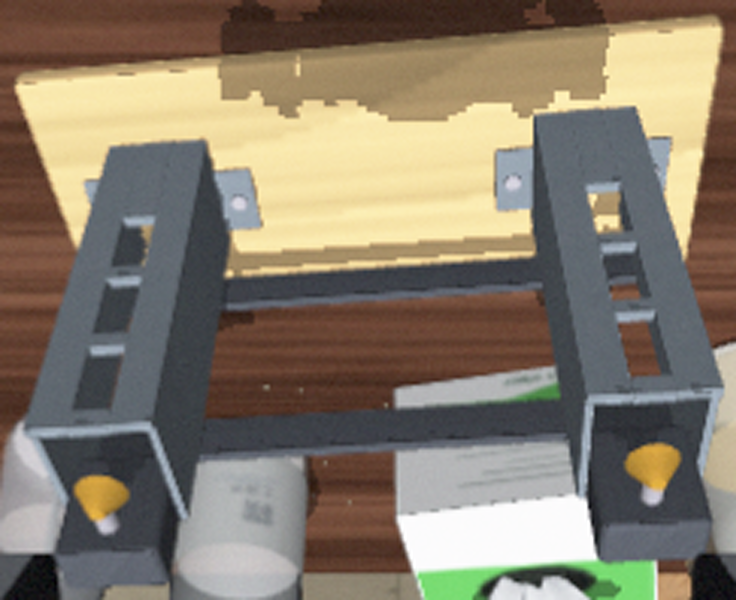

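The frontal view shows both uprights with all three slots each. I can pick keypoints: face corners at (30,428), (152,423), (585,397), (720,386) and slot ends.

```bash
python3 - <<'E'
from h import *
import pickle;from scipy.optimize import least_squares
np.set_printoptions(precision=4,suppress=True)
p=pickle.load(open('w4.pkl','rb'))
kp=[((108,147),(-105,12)),((206,141),(-65,12)),((30,428),(-105,164)),((153,423),(-65,164)),((535,113),(65,12)),((636,107),(105,12)),((585,397),(65,164)),((720,386),(105,164)),
((127,217),(-91,61)),((157,215),(-79,61)),((75,409),(-91,157)),((112,406),(-79,157)),((586,183),(79,61)),((620,181),(91,61)),((628,376),(79,157)),((668,372),(91,157))]
px=np.array([k[0] for k in kp])/3.0303+[158,81]-.33;yz=np.array([k[1] for k in kp])/1e3
def pr(v):
    c,s=np.cos(v[2]),np.sin(v[2])
    return np.array([proj(p,[v[0]-s*y,v[1]+c*y,z+v[3]]) for y,z in yz])
for free in(1,0):
    r=least_squares(lambda v:(pr([*v[:3],v[3]*free])-px).ravel(),[.643,.047,.08,0],loss='soft_l1')
    print(r.x,np.degrees(r.x[2]));print((pr([*r.x[:3],r.x[3]*free])-px).round(1).tolist())
E
```

```text
[ 0.6436  0.0468  0.088  -0.0031] 5.042457897975227
[[1.1, -0.2], [0.8, -0.6], [-1.5, 0.2], [0.3, -0.7], [-0.9, 0.3], [-0.5, -0.5], [-0.1, -0.7], [0.8, 0.2], [-0.5, 0.5], [0.0, 0.4], [-0.1, 0.0], [0.3, 0.2], [-0.4, 0.6], [-0.6, 0.4], [0.2, -0.3], [0.4, 0.1]]
[0.641  0.0467 0.0887 0.    ] 5.083812878979286
[[0.3, -0.5], [0.3, -1.0], [-2.9, 1.0], [-0.6, 0.0], [-0.5, -0.2], [0.4, -1.0], [0.8, -0.1], [2.3, 0.7], [-1.4, 0.4], [-0.7, 0.3], [-1.3, 0.7], [-0.8, 0.9], [0.3, 0.3], [0.3, 0.1], [1.3, 0.1], [1.7, 0.6]]
```

```bash
python3 - <<'E'
from h import *
plan((.42,.231,.24,0))
E
```

```text
turn  n=3 each [-0.0001, 0.1165, -0.0002]
  shift n=4 each [0.0377, 0.0605, 0.0208]  total [0.1508, 0.2419, 0.083]
```

>>> carry_out:
  targets:
    - [0, 0, 0, 0, 0.116, 0, 0]
    - [0, 0, 0, 0, 0.116, 0, 0]
    - [0, 0, 0, 0, 0.116, 0, 0]
    - [0.0377, 0.0605, 0.0208, 0, 0, 0, 0]
    - [0.0377, 0.0605, 0.0208, 0, 0, 0, 0]
    - [0.0377, 0.0605, 0.0208, 0, 0, 0, 0]
    - [0.0377, 0.0605, 0.0208, 0, 0, 0, 0]
    - [0, 0, 0, 0, 0, 0, 0]
    - [0, 0, 0, 0, 0, 0, 0]

```text
time_s: 7.58
tool_pos: [0.4192, 0.2319, 0.2382]
orientation: [-0.0, 1.0, -0.0, 0.001]
wrist_force: [0.2, -1.1, 0.2]
finger_gap: 0.0854
grip_force: 0.0
```

```bash
cat >> h.py <<'E'
def drawbr(i,p,X):
    x,y,a=X;c,s=np.cos(a),np.sin(a)
    for poly in ([(-102,-22,36),(-102,22,36),(0,22,36),(0,-22,36)],[(-4,-18,90),(-4,18,90),(18.5,18,90),(18.5,-18,90)],[(-49,-19,36),(-49,19,36),(-11,19,36),(-11,-19,36)],[(-99,-19,36),(-99,19,36),(-61,19,36),(-61,-19,36)],[(-102,-22,0),(-102,22,0)]):
        q=[proj(p,[x+(c*u-s*v)/1e3,y+(s*u+c*v)/1e3,w/1e3]) for u,v,w in poly]
        cv2.polylines(i,[np.round(np.array(q)*16).astype(np.int32)],True,(0,0,255),1,cv2.LINE_AA,4)
def look_br(est,name):
    p=cam('wrist');r=brackets(p,[est])[0];X=r[0];print(X,np.degrees(X[2]),r[1:])
    i=cv2.cvtColor(p['color'],cv2.COLOR_RGB2BGR);drawbr(i,p,X)
    q=proj(p,[X[0]-.045,X[1],.04]);x0,y0=max(int(q[0])-110,0),max(int(q[1])-90,0)
    cv2.imwrite('pics/'+name,cv2.resize(i[y0:y0+190,x0:x0+220],None,fx=3,fy=3,interpolation=cv2.INTER_CUBIC));return X
E
python3 - <<'E'
from h import *
X=look_br((.5,.231),'b1.png')
E
```

```text
[ 0.96835848  0.00578738 -0.5154702 ] -29.534267080207975 (np.float64(5817.791051279077), np.int64(6042))Traceback (most recent call last):
  File "<stdin>", line 2, in <module>
  File "h.py", line 80, in look_br
    cv2.imwrite('pics/'+name,cv2.resize(i[y0:y0+190,x0:x0+220],None,fx=3,fy=3,interpolation=cv2.INTER_CUBIC));return X
                             ~~~~~~~~~~^^^^^^^^^^^^^^^^^^^^^^^^^^^^^^^^^^^^^^^^^^^^^^^^^^^^^^^^^^^^^^^^^^^^^
cv2.error: OpenCV(4.12.0) /io/opencv/modules/imgproc/src/resize.cpp:4208: error: (-215:Assertion failed) !ssize.empty() in function 'resize'
```

```bash
python3 - <<'E'
from h import *
p=cam('wrist');i=cv2.cvtColor(p['color'],cv2.COLOR_RGB2BGR)
for d in models.masks_of('bracket_a',p):
    print(d['location'],d['confidence'],d['mask'].sum());c,_=cv2.findContours(d['mask'].astype(np.uint8),0,1);cv2.drawContours(i,c,-1,(0,255,0),1)
drawbr(i,p,(.5,.231,-.069))
cv2.imwrite('pics/b1.png',cv2.resize(i,(800,600),interpolation=cv2.INTER_CUBIC))
E
```

```text
[381.7, 246.8] 0.84 5767
[197.8, 353.0] 0.37 4243
```

View pics/b1.png

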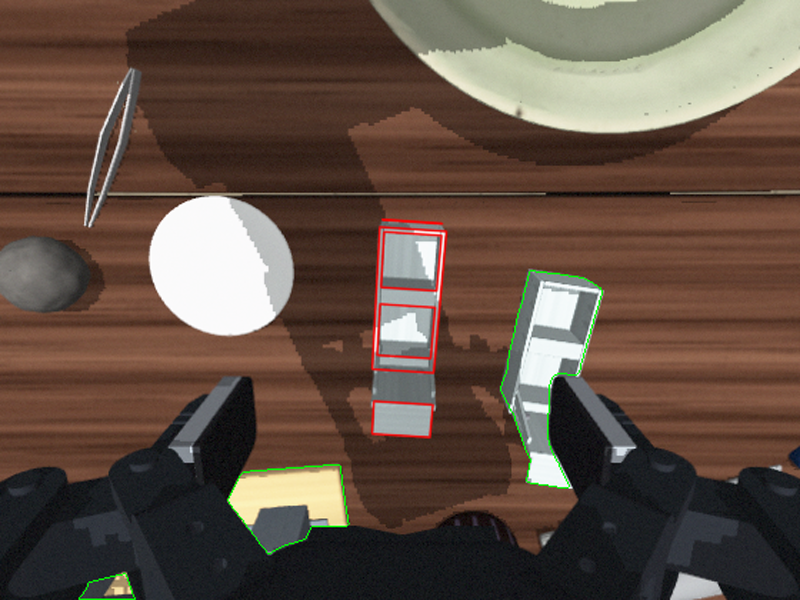

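The red overlay matches the nearer bracket well, at (0.500, 0.231, -4°). The left bracket has been knocked aside and now sits at about (550,380), so I'll re-measure it later. I grip the nearer one first.

```bash
python3 - <<'E'
from h import *
plan((.4451,.2348,.12,-3.95),(.4451,.2348,.038))
E
```

```text
turn  n=1 each [0.0001, 0.0007, 0.0441]
  shift n=3 each [-0.0116, 0.0026, 0.0525]  total [-0.0348, 0.0079, 0.1575]
  shift n=2 each [0.0, 0.0, 0.0547]  total [0.0, 0.0, 0.1093]
```

>>> carry_out:
  targets:
    - [0, 0, 0, 0, 0, 0.044, 0.2]
    - [-0.0116, 0.0026, 0.0525, 0, 0, 0, 0.2]
    - [-0.0116, 0.0026, 0.0525, 0, 0, 0, 0.2]
    - [-0.0116, 0.0026, 0.0525, 0, 0, 0, 0.2]
    - [0, 0, 0, 0, 0, 0, 0.2]
    - [0, 0, 0.0365, 0, 0, 0, 0.2]
    - [0, 0, 0.0365, 0, 0, 0, 0.2]
    - [0, 0, 0.0365, 0, 0, 0, 0.2]
    - [0, 0, 0, 0, 0, 0, 0.2]
    - [0, 0, 0, 0, 0, 0, 0.2]

```text
time_s: 9.02
tool_pos: [0.4451, 0.2358, 0.0392]
orientation: [0.034, 0.999, 0.001, 0.001]
wrist_force: [-0.4, 0.1, 0.5]
finger_gap: 0.0682
grip_force: 0.0
```

>>> carry_out:
  targets:
    - [0, 0, 0, 0, 0, 0, 1]
    - [0, 0, 0, 0, 0, 0, 1]
    - [0, 0, 0, 0, 0, 0, 1]
    - [0, 0, 0, 0, 0, 0, 1]
    - [0, 0, 0, 0, 0, 0, 1]
    - [0, 0, 0, 0, 0, 0, 1]
    - [0, 0, 0, 0, 0, 0, 1]
    - [0, 0, 0, 0, 0, 0, 1]
  grip_force: 60

```text
time_s: 10.02
tool_pos: [0.4447, 0.2358, 0.0392]
orientation: [0.033, 0.999, 0.0, 0.001]
wrist_force: [-0.0, -0.3, 6.9]
finger_gap: 0.0423
grip_force: 62.1
```

```bash
python3 - <<'E'
from h import *
s=sensors.observe();print(s['tool_pos'],s['orientation'],s['finger_gap'],s['grip_force'],s['wrist_force'])
# bracket origin in tool frame at x=-55: hook right, yaw 5.04
th=np.radians(5.04);c,sn=np.cos(th),np.sin(th);off=.055
h=np.array([.6436+.085*sn,.0468-.085*c]);
def tcp(h,dx,z,dy=0): return (h[0]-c*(off+dx)-sn*dy,h[1]-sn*(off+dx)+c*dy,.038+z)
print('hook',h)
plan((s['tool_pos'][0],s['tool_pos'][1],.25),(*tcp(h,.06,.17),5.04),tcp(h,.06,.097),tcp(h,.025,.097))
E
```

```text
[0.44469992 0.23578028 0.03921722] [3.33667297e-02 9.99441944e-01 4.99703157e-04 1.48717300e-03] 0.042297381032181565 62.12200999259949 [-0.02558044 -0.3114849   6.94055731]
hook [ 0.65106735 -0.03787136]
  shift n=4 each [-0.0002, 0.0001, -0.0703]  total [-0.0008, 0.0003, -0.281]
  turn  n=1 each [0.0006, 0.002, -0.1031]
  shift n=6 each [-0.0148, -0.0646, 0.0093]  total [-0.0887, -0.3876, 0.056]
  shift n=2 each [0.0, 0.0, 0.0487]  total [0.0, 0.0, 0.0973]
  shift n=1 each [-0.0467, -0.0, 0.0]  total [-0.0467, -0.0, 0.0]
```

>>> carry_out:
  targets:
    - [0, 0, -0.035, 0, 0, 0, 1]
    - [0, 0, -0.06, 0, 0, 0, 1]
    - [0, 0, -0.0623, 0, 0, 0, 1]
    - [0, 0, -0.0623, 0, 0, 0, 1]
    - [0, 0, -0.0614, 0, 0, 0, 1]
    - [0, 0, 0, 0, 0, -0.103, 1]
    - [-0.0148, -0.0646, 0.0093, 0, 0, 0, 1]
    - [-0.0148, -0.0646, 0.0093, 0, 0, 0, 1]
    - [-0.0148, -0.0646, 0.0093, 0, 0, 0, 1]
    - [-0.0148, -0.0646, 0.0093, 0, 0, 0, 1]
    - [-0.0148, -0.0646, 0.0093, 0, 0, 0, 1]
    - [-0.0148, -0.0646, 0.0093, 0, 0, 0, 1]
    - [0, 0, 0, 0, 0, 0, 1]
    - [0, 0, 0.0487, 0, 0, 0, 1]
    - [0, 0, 0.0487, 0, 0, 0, 1]
    - [0, 0, 0, 0, 0, 0, 1]
    - [0, 0, 0, 0, 0, 0, 1]

```text
time_s: 12.15
tool_pos: [0.5361, -0.0478, 0.1347]
orientation: [-0.044, 0.999, -0.0, 0.001]
wrist_force: [0.5, -0.5, -2.0]
finger_gap: 0.0429
grip_force: 62.0
```

```bash
cat >> h.py <<'E'
TH=np.radians(5.04);SC,SS=np.cos(TH),np.sin(TH);SP=np.array([.6436,.0468])
def stand_xyz(x,y,z): return np.array([SP[0]+SC*x-SS*y,SP[1]+SS*x+SC*y,z])
def to_stand(P): d=np.array(P[:2])-SP;return np.array([SC*d[0]+SS*d[1],-SS*d[0]+SC*d[1],P[2]])
E
python3 - <<'E'
from h import *
np.set_printoptions(precision=4,suppress=True)
s=sensors.observe();print(to_stand(s['tool_pos']),s['finger_gap'],Rn.from_quat(s['orientation']).as_matrix())
p=cam('wrist');save(p,'h1raw.png');S=cam('scene')
i=cv2.cvtColor(p['color'],cv2.COLOR_RGB2BGR)
# overlay predicted bracket in hand: origin from tcp
t=to_stand(s['tool_pos']);
o=stand_xyz(t[0]+.055,t[1],t[2]-.038)
for poly in ([(-102,-22,36),(-102,22,36),(0,22,36),(0,-22,36)],[(-4,-18,90),(-4,18,90),(18.5,18,90),(18.5,-18,90)]):
    q=[proj(p,[o[0]+(SC*u-SS*v)/1e3,o[1]+(SS*u+SC*v)/1e3,o[2]+w/1e3]) for u,v,w in poly]
    cv2.polylines(i,[np.round(np.array(q)*16).astype(np.int32)],True,(0,0,255),1,cv2.LINE_AA,4)
for y0 in(85,-85):
  for z0 in(95,129):
    q=[proj(p,stand_xyz(0,(y0+a)/1e3,(z0+b)/1e3)) for a,b in((-6,0),(6,0),(6,28),(-6,28))]
    cv2.polylines(i,[np.round(np.array(q)*16).astype(np.int32)],True,(0,255,0),1,cv2.LINE_AA,4)
cv2.imwrite('pics/h1.png',cv2.resize(i,(800,600),interpolation=cv2.INTER_CUBIC))
E
```

```text
[-0.1153 -0.0848  0.1347] 0.042884407661874006 [[-0.9961 -0.0883  0.002 ]
 [-0.0883  0.9961 -0.0001]
 [-0.002  -0.0003 -1.    ]]
```

View pics/h1.png

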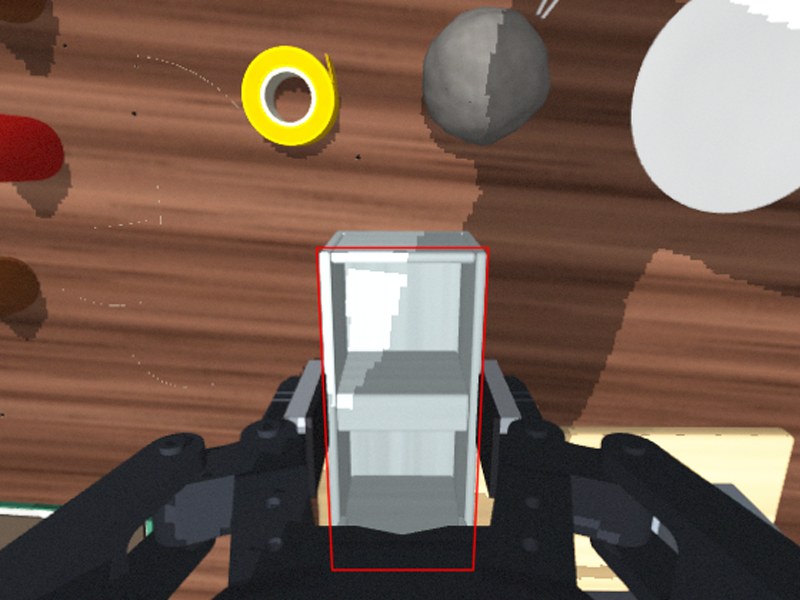

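>>> carry_out:
  targets:
    - [-0.0267, 0, -0.001, 0, 0, 0, 1]
    - [-0.0267, 0, -0.001, 0, 0, 0, 1]
    - [-0.007, 0, 0, 0, 0, 0, 1]
    - [-0.007, 0, 0, 0, 0, 0, 1]
    - [0, 0, 0, 0, 0, 0, 1]
    - [0, 0, 0, 0, 0, 0, 1]

```text
time_s: 13.0
tool_pos: [0.5851, -0.0438, 0.1348]
orientation: [-0.044, 0.999, 0.0, -0.0]
wrist_force: [0.1, 0.4, -1.8]
finger_gap: 0.0425
grip_force: 62.0
```

>>> carry_out:
  targets:
    - [-0.004, 0, 0, 0, 0, 0, 1]
    - [-0.004, 0, 0, 0, 0, 0, 1]
    - [0, 0, 0, 0, 0, 0, 1]
    - [0, 0, 0, 0, 0, 0, 1]

```text
time_s: 13.5
tool_pos: [0.5917, -0.0433, 0.1347]
orientation: [-0.044, 0.999, 0.0, -0.0]
wrist_force: [-0.5, -0.3, -2.0]
finger_gap: 0.0422
grip_force: 62.0
```

>>> carry_out:
  targets:
    - [0, 0, -0.002, 0, 0, 0, 1]
    - [-0.0027, 0, 0, 0, 0, 0, 1]
    - [-0.0027, 0, 0, 0, 0, 0, 1]
    - [0, 0, 0, 0, 0, 0, 1]

```text
time_s: 14.0
tool_pos: [0.5928, -0.0432, 0.1362]
orientation: [-0.044, 0.999, -0.0, -0.003]
wrist_force: [-7.4, -2.6, 2.7]
finger_gap: 0.0424
grip_force: 62.6
```

>>> carry_out:
  targets:
    - [-0.0027, 0, 0, 0, 0, 0, 1]
    - [0, 0, 0, 0, 0, 0, 1]
    - [0, 0, 0, 0, 0, 0, 1]

```text
time_s: 14.38
tool_pos: [0.5929, -0.0432, 0.1361]
orientation: [-0.044, 0.999, -0.0, -0.005]
wrist_force: [-11.5, -2.3, 5.0]
finger_gap: 0.0426
grip_force: 62.9
```

>>> carry_out:
  targets:
    - [0, 0, 0.0027, 0, 0, 0, 1]
    - [0, 0, 0.0027, 0, 0, 0, 1]
    - [0, 0, 0.0027, 0, 0, 0, 1]
    - [0, 0, 0, 0, 0, 0, 1]
    - [0, 0, 0, 0, 0, 0, 1]

```text
time_s: 15.0
tool_pos: [0.5928, -0.0428, 0.1298]
orientation: [-0.044, 0.999, 0.0, -0.005]
wrist_force: [-11.0, -1.6, 4.0]
finger_gap: 0.0424
grip_force: 62.7
```

>>> carry_out:
  targets:
    - [0, 0, 0.0027, 0, 0, 0, 1]
    - [0, 0, 0.0027, 0, 0, 0, 1]
    - [0, 0, 0, 0, 0, 0, 1]
    - [0, 0, 0, 0, 0, 0, 1]

```text
time_s: 15.5
tool_pos: [0.5927, -0.0428, 0.1266]
orientation: [-0.044, 0.999, 0.0, -0.005]
wrist_force: [-12.2, -1.7, 8.6]
finger_gap: 0.0425
grip_force: 63.3
```

>>> carry_out:
  targets:
    - [0, 0, 0, 0, 0, 0, 0.3]
    - [0, 0, 0, 0, 0, 0, 0.3]
    - [0, 0, 0, 0, 0, 0, 0.3]
    - [0, 0, 0, 0, 0, 0, 0.3]
    - [0, 0, -0.03, 0, 0, 0, 0.3]
    - [0, 0, -0.06, 0, 0, 0, 0.3]
    - [0, 0, -0.06, 0, 0, 0, 0.3]
    - [0, 0, 0, 0, 0, 0, 1]
    - [0, 0, 0, 0, 0, 0, 1]
    - [0, 0, 0, 0, 0, 0, 1]

```text
time_s: 16.75
tool_pos: [0.5969, -0.0426, 0.237]
orientation: [-0.044, 0.999, 0.0, -0.002]
wrist_force: [-0.1, 0.2, -0.1]
finger_gap: 0.005
grip_force: 0.0
```

```bash
python3 - <<'E'
from h import *
np.set_printoptions(precision=4,suppress=True)
s=sensors.observe();print(to_stand(s['tool_pos']),s['finger_gap'],s['wrist_force'])
print(Rn.from_quat(s['orientation']).as_matrix())
plan((*stand_xyz(-.006,-.085,.235),5.04),stand_xyz(-.006,-.085,.203))
E
```

```text
[-0.0543 -0.085   0.237 ] 0.0049932001273605316 [-0.0958  0.1598 -0.1186]
[[-0.9962 -0.0876 -0.0032]
 [-0.0876  0.9962  0.0007]
 [ 0.0031  0.001  -1.    ]]
  turn  n=1 each [0.0007, -0.0021, -0.0002]
  shift n=1 each [-0.0645, -0.0001, 0.0026]  total [-0.0645, -0.0001, 0.0026]
  shift n=1 each [0.0, 0.0, 0.0427]  total [0.0, 0.0, 0.0427]
```

>>> carry_out:
  targets:
    - [-0.031, 0, 0, 0, 0, 0, 1]
    - [-0.031, 0, 0, 0, 0, 0, 1]
    - [0, 0, 0.04, 0, 0, 0, 1]
    - [0, 0, 0, 0, 0, 0, 1]
    - [0, 0, 0, 0, 0, 0, 1]

```text
time_s: 17.38
tool_pos: [0.6439, -0.0387, 0.2085]
orientation: [-0.044, 0.999, 0.0, -0.0]
wrist_force: [-0.2, -1.4, 0.5]
finger_gap: -0.0001
grip_force: 0.0
```

>>> carry_out:
  targets:
    - [0, 0, 0.0053, 0, 0, 0, 1]
    - [0, 0, 0.0053, 0, 0, 0, 1]
    - [0, 0, 0, 0, 0, 0, 1]
    - [0, 0, 0, 0, 0, 0, 1]

```text
time_s: 17.88
tool_pos: [0.6442, -0.0387, 0.2009]
orientation: [-0.044, 0.999, 0.0, 0.0]
wrist_force: [-0.1, -0.0, 0.4]
finger_gap: 0.0006
grip_force: 0.0
```

>>> carry_out:
  targets:
    - [0, 0, 0.0027, 0, 0, 0, 1]
    - [0, 0, 0.0027, 0, 0, 0, 1]
    - [0, 0, 0.0027, 0, 0, 0, 1]
    - [0, 0, 0, 0, 0, 0, 1]
    - [0, 0, 0, 0, 0, 0, 1]

```text
time_s: 18.5
tool_pos: [0.6443, -0.0387, 0.1947]
orientation: [-0.044, 0.999, -0.0, 0.0]
wrist_force: [1.2, 0.3, 0.5]
finger_gap: 0.0
grip_force: 0.4
```

>>> carry_out:
  targets:
    - [0, 0, 0.0027, 0, 0, 0, 1]
    - [0, 0, 0.0027, 0, 0, 0, 1]
    - [0, 0, 0, 0, 0, 0, 1]
    - [0, 0, 0, 0, 0, 0, 1]

```text
time_s: 19.0
tool_pos: [0.6449, -0.0388, 0.1925]
orientation: [-0.044, 0.999, -0.0, 0.002]
wrist_force: [-0.6, -0.3, 8.3]
finger_gap: 0.0002
grip_force: 4.1
```

>>> carry_out:
  targets:
    - [0, 0, 0.0027, 0, 0, 0, 1]
    - [0, 0, 0.0014, 0, 0, 0, 1]
    - [0, 0, 0, 0, 0, 0, 1]
    - [0, 0, 0, 0, 0, 0, 1]

```text
time_s: 19.5
tool_pos: [0.646, -0.0388, 0.1893]
orientation: [-0.044, 0.999, -0.0, 0.003]
wrist_force: [2.3, -0.4, 6.3]
finger_gap: -0.0001
grip_force: 3.1
```

Force rose, then dropped at z ≈ 0.189, which is the locked height. I press a bit more to confirm the stop.

>>> carry_out:
  targets:
    - [0, 0, 0.0027, 0, 0, 0, 1]
    - [0, 0, 0.0027, 0, 0, 0, 1]
    - [0, 0, 0, 0, 0, 0, 1]
    - [0, 0, 0, 0, 0, 0, 1]

```text
time_s: 20.0
tool_pos: [0.6465, -0.0389, 0.1883]
orientation: [-0.044, 0.999, -0.001, 0.004]
wrist_force: [-1.0, 1.2, 17.7]
finger_gap: -0.0002
grip_force: 8.9
```

>>> carry_out:
  targets:
    - [0, 0, 0.0027, 0, 0, 0, 1]
    - [0, 0, 0.0014, 0, 0, 0, 1]
    - [0, 0, 0, 0, 0, 0, 1]
    - [0, 0, -0.02, 0, 0, 0, 1]
    - [0, 0, -0.06, 0, 0, 0, 1]
    - [0, 0, -0.06, 0, 0, 0, 1]
    - [0, 0, -0.06, 0, 0, 0, 1]
    - [0.07, 0, 0, 0, 0, 0, 0.3]
    - [0.07, 0, 0, 0, 0, 0, 0.3]
    - [0, 0, 0, 0, 0, 0, 0.3]
    - [0, 0, 0, 0, 0, 0, 0.3]

```text
time_s: 21.38
tool_pos: [0.5399, -0.048, 0.3303]
orientation: [-0.044, 0.999, 0.0, 0.0]
wrist_force: [0.3, -0.2, -0.3]
finger_gap: 0.0597
grip_force: 0.0
```

```bash
python3 - <<'E'
from h import *
p=cam('wrist');i=cv2.cvtColor(p['color'],cv2.COLOR_RGB2BGR)
for zz,col in((0.08,(0,0,255)),):
  for poly in ([(-102,-22,36),(-102,22,36),(0,22,36),(0,-22,36)],[(-4,-18,90),(-4,18,90),(18.5,18,90),(18.5,-18,90)]):
    q=[proj(p,stand_xyz(u/1e3,-.085+v/1e3,zz+w/1e3)) for u,v,w in poly]
    cv2.polylines(i,[np.round(np.array(q)*16).astype(np.int32)],True,col,1,cv2.LINE_AA,4)
cv2.imwrite('pics/l1.png',cv2.resize(i,(800,600),interpolation=cv2.INTER_CUBIC))
E
```

```text
(no output)
```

View pics/l1.png

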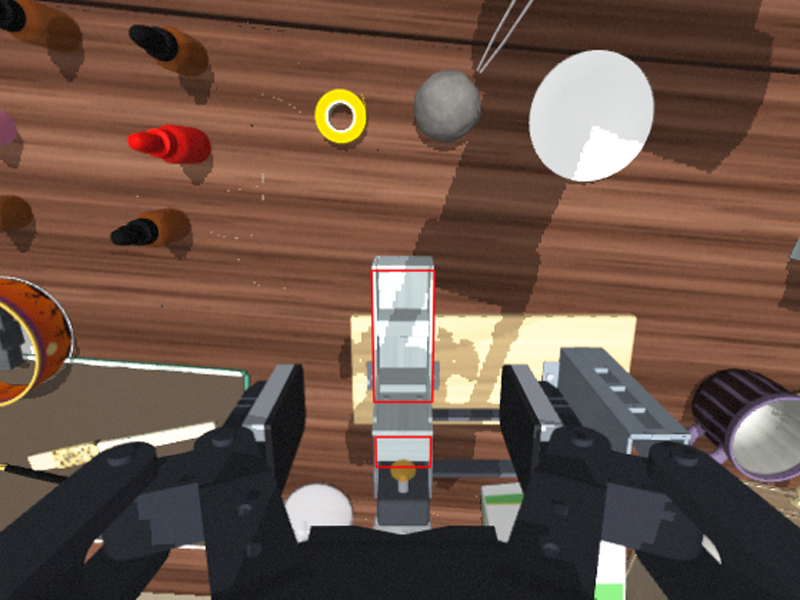

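The right bracket is locked: the brass catch at (403,468) sits over the flange's rear edge. The face is about 3 mm nearer than fitted, so I correct that. Next is the knocked bracket.

```bash
sed -i 's/SP=np.array(\[.6436,.0468\])/SP=np.array([.6408,.0466])/' h.py; python3 - <<'E'
from h import *
np.set_printoptions(precision=4,suppress=True)
T=cam('top')
for d in models.masks_of('bracket_a',T): print(d['location'],d['confidence'],atz(T,d['location'],.03))
plan((.42,.33,.34,0))
E
```

```text
[168.1, 233.6] 0.67 [0.4988 0.3317 0.03  ]
[249.4, 174.7] 0.33 [0.6876 0.0715 0.03  ]
  turn  n=1 each [0.0002, -0.0001, 0.0586]
  shift n=7 each [0.023, 0.072, -0.0019]  total [0.161, 0.504, -0.0134]
```

>>> carry_out:
  targets:
    - [0, 0, 0, 0, 0, 0.0586, 0]
    - [0.021, 0.072, 0, 0, 0, 0, 0]
    - [0.021, 0.072, 0, 0, 0, 0, 0]
    - [0.021, 0.072, 0, 0, 0, 0, 0]
    - [0.021, 0.072, 0, 0, 0, 0, 0]
    - [0.021, 0.072, 0, 0, 0, 0, 0]
    - [0.021, 0.072, 0, 0, 0, 0, 0]
    - [0.021, 0.072, 0, 0, 0, 0, 0]
    - [0, 0, 0, 0, 0, 0, 0]
    - [0, 0, 0, 0, 0, 0, 0]

```text
time_s: 22.78
tool_pos: [0.4298, 0.3303, 0.3298]
orientation: [-0.0, 1.0, -0.001, -0.0]
wrist_force: [0.1, 0.3, 0.8]
finger_gap: 0.0857
grip_force: 0.0
```

```bash
python3 - <<'E'
from h import *
np.set_printoptions(precision=4,suppress=True)
p=cam('wrist');i=cv2.cvtColor(p['color'],cv2.COLOR_RGB2BGR)
ms=[d for d in models.masks_of('bracket_a',p)]
for d in ms: print(d['location'],d['confidence'],d['mask'].sum())
q0=proj(p,[.48,.33,.03]);d=min(ms,key=lambda d:np.hypot(*(np.array(d['location'])-q0)))
best=min((fit(p,d['mask'],BR,[.54,.34,a]) for a in(-.2,.1,.4)),key=lambda r:r[1]);print(best,np.degrees(best[0][2]))
X=best[0];drawbr(i,p,X);q=d['location'];x0,y0=max(int(q[0])-120,0),max(int(q[1])-100,0)
cv2.imwrite('pics/b2.png',cv2.resize(i[y0:y0+200,x0:x0+240],None,fx=3,fy=3,interpolation=cv2.INTER_CUBIC))
E
```

```text
[290.2, 220.4] 0.59 4076
[103.6, 160.3] 0.29 5165
(array([ 0.5372,  0.3308, -0.1516]), np.float64(32.54528228609135), np.int64(4076)) -8.687787075917422
```

View pics/b2.png

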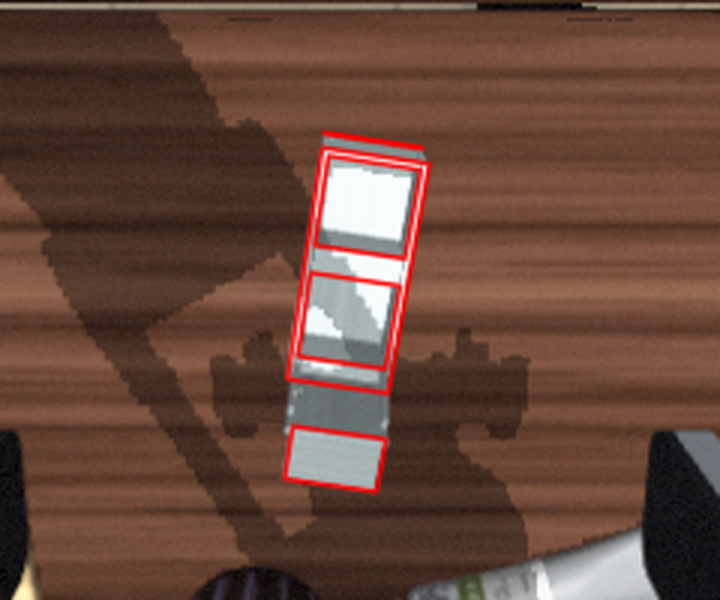

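The overlay fits the knocked bracket, now at (0.537, 0.331, -8.7°). I grip it.

```bash
python3 - <<'E'
from h import *
plan((.4828,.3391,.12,-8.69),(.4828,.3391,.038))
E
```

```text
turn  n=1 each [-0.0005, -0.0001, 0.1001]
  shift n=4 each [-0.0169, 0.0059, 0.0701]  total [-0.0675, 0.0236, 0.2802]
  shift n=2 each [0.0, 0.0, 0.0547]  total [0.0, 0.0, 0.1093]
```

>>> carry_out:
  targets:
    - [0, 0, 0, 0, 0, 0.1, 0.2]
    - [-0.0169, 0.0059, 0.0701, 0, 0, 0, 0.2]
    - [-0.0169, 0.0059, 0.0701, 0, 0, 0, 0.2]
    - [-0.0169, 0.0059, 0.0701, 0, 0, 0, 0.2]
    - [-0.0169, 0.0059, 0.0701, 0, 0, 0, 0.2]
    - [0, 0, 0, 0, 0, 0, 0.2]
    - [0, 0, 0.0365, 0, 0, 0, 0.2]
    - [0, 0, 0.0365, 0, 0, 0, 0.2]
    - [0, 0, 0.0365, 0, 0, 0, 0.2]
    - [0, 0, 0, 0, 0, 0, 0.2]
    - [0, 0, 0, 0, 0, 0, 0.2]

```text
time_s: 24.25
tool_pos: [0.4837, 0.3405, 0.0405]
orientation: [0.075, 0.997, 0.001, 0.002]
wrist_force: [-0.4, -0.0, 0.5]
finger_gap: 0.0682
grip_force: 0.0
```

>>> carry_out:
  targets:
    - [0, 0, 0, 0, 0, 0, 1]
    - [0, 0, 0, 0, 0, 0, 1]
    - [0, 0, 0, 0, 0, 0, 1]
    - [0, 0, 0, 0, 0, 0, 1]
    - [0, 0, 0, 0, 0, 0, 1]
    - [0, 0, 0, 0, 0, 0, 1]
    - [0, 0, 0, 0, 0, 0, 1]
    - [0, 0, 0, 0, 0, 0, 1]
  grip_force: 60

```text
time_s: 25.25
tool_pos: [0.4831, 0.3403, 0.0401]
orientation: [0.075, 0.997, 0.001, 0.001]
wrist_force: [-0.5, -0.8, 7.1]
finger_gap: 0.0422
grip_force: 63.2
```

```bash
python3 - <<'E'
from h import *
s=sensors.observe();print(s['tool_pos'],s['orientation'])
z0=s['tool_pos'][2]
plan((s['tool_pos'][0],s['tool_pos'][1],.25),(*stand_xyz(-.115,.085,.21),5.04),stand_xyz(-.115,.085,z0+.0975),stand_xyz(-.07,.085,z0+.0975))
E
```

```text
[0.48314435 0.34032247 0.04009734] [7.49805053e-02 9.97183881e-01 6.39136892e-04 1.35027028e-03]
  shift n=4 each [-0.0002, 0.0001, -0.07]  total [-0.0007, 0.0004, -0.2799]
  turn  n=2 each [0.0004, 0.0009, -0.0794]
  shift n=4 each [-0.0054, -0.0738, 0.0133]  total [-0.0217, -0.2952, 0.0533]
  shift n=2 each [0.0, 0.0, 0.0483]  total [0.0, 0.0, 0.0965]
  shift n=1 each [-0.06, 0.0, 0.0]  total [-0.06, 0.0, 0.0]
```

>>> carry_out:
  targets:
    - [0, 0, -0.035, 0, 0, 0, 1]
    - [0, 0, -0.06, 0, 0, 0, 1]
    - [0, 0, -0.0623, 0, 0, 0, 1]
    - [0, 0, -0.0623, 0, 0, 0, 1]
    - [0, 0, -0.0603, 0, 0, 0, 1]
    - [0, 0, 0, 0, 0, -0.0794, 1]
    - [0, 0, 0, 0, 0, -0.0794, 1]
    - [-0.0054, -0.0738, 0.0133, 0, 0, 0, 1]
    - [-0.0054, -0.0738, 0.0133, 0, 0, 0, 1]
    - [-0.0054, -0.0738, 0.0133, 0, 0, 0, 1]
    - [-0.0054, -0.0738, 0.0133, 0, 0, 0, 1]
    - [0, 0, 0, 0, 0, 0, 1]
    - [0, 0, 0.048, 0, 0, 0, 1]
    - [0, 0, 0.048, 0, 0, 0, 1]
    - [0, 0, 0, 0, 0, 0, 1]
    - [0, 0, 0, 0, 0, 0, 1]

```text
time_s: 27.25
tool_pos: [0.5186, 0.1216, 0.1372]
orientation: [-0.044, 0.999, 0.0, 0.001]
wrist_force: [0.3, 0.4, -2.9]
finger_gap: 0.0427
grip_force: 62.6
```

```bash
python3 - <<'E'
from h import *
s=sensors.observe();print(to_stand(s['tool_pos']),s['orientation'],s['finger_gap'])
E
```

```text
[-0.11518399  0.08549091  0.13724449] [-4.43223993e-02  9.99016735e-01  2.26424440e-04  1.01852795e-03] 0.04269524852348725
```

>>> carry_out:
  targets:
    - [-0.0267, 0, 0, 0, 0, 0, 1]
    - [-0.0267, 0, 0, 0, 0, 0, 1]
    - [-0.008, 0, 0, 0, 0, 0, 1]
    - [-0.008, 0, 0, 0, 0, 0, 1]
    - [0, 0, 0, 0, 0, 0, 1]
    - [0, 0, 0, 0, 0, 0, 1]

```text
time_s: 28.0
tool_pos: [0.5689, 0.1255, 0.1361]
orientation: [-0.044, 0.999, 0.0, -0.0]
wrist_force: [-0.0, 0.4, -3.3]
finger_gap: 0.0423
grip_force: 62.6
```

>>> carry_out:
  targets:
    - [-0.004, 0, 0, 0, 0, 0, 1]
    - [-0.004, 0, 0, 0, 0, 0, 1]
    - [-0.0027, 0, 0, 0, 0, 0, 1]
    - [0, 0, 0, 0, 0, 0, 1]

```text
time_s: 28.5
tool_pos: [0.5778, 0.1262, 0.136]
orientation: [-0.044, 0.999, 0.0, 0.0]
wrist_force: [-0.4, 0.1, -3.7]
finger_gap: 0.0423
grip_force: 62.6
```

>>> carry_out:
  targets:
    - [-0.0027, 0, 0, 0, 0, 0, 1]
    - [0, 0, 0, 0, 0, 0, 1]
    - [0, 0, 0, 0, 0, 0, 1]

```text
time_s: 28.88
tool_pos: [0.5785, 0.1262, 0.1356]
orientation: [-0.044, 0.999, -0.0, -0.001]
wrist_force: [-3.7, -0.9, -3.1]
finger_gap: 0.0427
grip_force: 62.7
```

>>> carry_out:
  targets:
    - [-0.0027, 0, 0, 0, 0, 0, 1]
    - [0, 0, 0.0027, 0, 0, 0, 1]
    - [0, 0, 0.0027, 0, 0, 0, 1]
    - [0, 0, 0.0027, 0, 0, 0, 1]
    - [0, 0, 0, 0, 0, 0, 1]
    - [0, 0, 0, 0, 0, 0, 1]

```text
time_s: 29.62
tool_pos: [0.5785, 0.1264, 0.1299]
orientation: [-0.044, 0.999, -0.0, -0.003]
wrist_force: [-8.1, -0.5, 1.7]
finger_gap: 0.0426
grip_force: 63.1
```

>>> carry_out:
  targets:
    - [0, 0, 0.0027, 0, 0, 0, 1]
    - [0, 0, 0.0014, 0, 0, 0, 1]
    - [0, 0, 0, 0, 0, 0, 1]
    - [0, 0, 0, 0, 0, 0, 1]

```text
time_s: 30.12
tool_pos: [0.5783, 0.1264, 0.1275]
orientation: [-0.044, 0.999, -0.0, -0.003]
wrist_force: [-11.3, -0.8, 5.5]
finger_gap: 0.0425
grip_force: 63.6
```

>>> carry_out:
  targets:
    - [0, 0, 0, 0, 0, 0, 0.3]
    - [0, 0, 0, 0, 0, 0, 0.3]
    - [0, 0, 0, 0, 0, 0, 0.3]
    - [0, 0, 0, 0, 0, 0, 0.3]
    - [0, 0, -0.03, 0, 0, 0, 0.3]
    - [0, 0, -0.06, 0, 0, 0, 0.3]
    - [0, 0, -0.06, 0, 0, 0, 0.3]
    - [0, 0, 0, 0, 0, 0, 1]
    - [0, 0, 0, 0, 0, 0, 1]
    - [0, 0, 0, 0, 0, 0, 1]

```text
time_s: 31.38
tool_pos: [0.5807, 0.1265, 0.2377]
orientation: [-0.044, 0.999, -0.0, -0.002]
wrist_force: [-0.5, 0.1, -0.7]
finger_gap: 0.0053
grip_force: 0.0
```

```bash
python3 - <<'E'
from h import *
plan(stand_xyz(-.005,.085,.235),stand_xyz(-.005,.085,.2))
E
```

```text
shift n=1 each [-0.0638, 0.0002, 0.0033]  total [-0.0638, 0.0002, 0.0033]
  shift n=1 each [-0.0001, -0.0, 0.0467]  total [-0.0001, -0.0, 0.0467]
```

>>> carry_out:
  targets:
    - [-0.031, 0, 0, 0, 0, 0, 1]
    - [-0.031, 0, 0, 0, 0, 0, 1]
    - [0, 0, 0.04, 0, 0, 0, 1]
    - [0, 0, 0.009, 0, 0, 0, 1]
    - [0, 0, 0.0053, 0, 0, 0, 1]
    - [0, 0, 0, 0, 0, 0, 1]
    - [0, 0, 0, 0, 0, 0, 1]

```text
time_s: 32.25
tool_pos: [0.6283, 0.1307, 0.1996]
orientation: [-0.044, 0.999, 0.0, 0.001]
wrist_force: [0.3, 0.3, 0.5]
finger_gap: 0.0002
grip_force: 0.0
```

>>> carry_out:
  targets:
    - [0, 0, 0.0027, 0, 0, 0, 1]
    - [0, 0, 0.0027, 0, 0, 0, 1]
    - [0, 0, 0.0027, 0, 0, 0, 1]
    - [0, 0, 0, 0, 0, 0, 1]
    - [0, 0, 0, 0, 0, 0, 1]

```text
time_s: 32.88
tool_pos: [0.628, 0.1306, 0.1929]
orientation: [-0.044, 0.999, 0.0, 0.0]
wrist_force: [-1.0, 0.2, 2.9]
finger_gap: 0.0004
grip_force: 1.7
```

>>> carry_out:
  targets:
    - [0, 0, 0.0027, 0, 0, 0, 1]
    - [0, 0, 0.0027, 0, 0, 0, 1]
    - [0, 0, 0.0014, 0, 0, 0, 1]
    - [0, 0, 0, 0, 0, 0, 1]
    - [0, 0, 0, 0, 0, 0, 1]

```text
time_s: 33.5
tool_pos: [0.6293, 0.1307, 0.1886]
orientation: [-0.044, 0.999, 0.0, 0.002]
wrist_force: [2.6, 0.8, 6.0]
finger_gap: 0.0
grip_force: 3.1
```

>>> carry_out:
  targets:
    - [0, 0, 0.0027, 0, 0, 0, 1]
    - [0, 0, 0.0027, 0, 0, 0, 1]
    - [0, 0, 0.0027, 0, 0, 0, 1]
    - [0, 0, 0, 0, 0, 0, 1]
    - [0, 0, 0, 0, 0, 0, 1]

```text
time_s: 34.12
tool_pos: [0.6299, 0.1309, 0.1881]
orientation: [-0.044, 0.999, 0.0, 0.005]
wrist_force: [-5.1, -0.7, 26.7]
finger_gap: -0.0002
grip_force: 13.7
```

>>> carry_out:
  targets:
    - [0, 0, -0.02, 0, 0, 0, 1]
    - [0, 0, -0.06, 0, 0, 0, 1]
    - [0, 0, -0.06, 0, 0, 0, 1]
    - [0, 0, -0.06, 0, 0, 0, 1]
    - [0.07, -0.04, 0, 0, 0, 0, 0]
    - [0.07, -0.05, 0, 0, 0, 0, 0]
    - [0, 0, 0, 0, 0, 0, 0]
    - [0, 0, 0, 0, 0, 0, 0]

```text
time_s: 35.12
tool_pos: [0.5311, 0.0555, 0.3312]
orientation: [-0.044, 0.999, 0.0, 0.0]
wrist_force: [0.1, 0.2, -0.5]
finger_gap: 0.0723
grip_force: 0.0
```

```bash
python3 - <<'E'
from h import *
p=cam('wrist');i=cv2.cvtColor(p['color'],cv2.COLOR_RGB2BGR)
for yy in(-.085,.085):
  for poly in ([(-102,-22,36),(-102,22,36),(0,22,36),(0,-22,36)],[(-4,-18,90),(-4,18,90),(18.5,18,90),(18.5,-18,90)],[(-49,-19,4),(-49,19,4),(-11,19,4),(-11,-19,4)]):
    q=[proj(p,stand_xyz(u/1e3,yy+v/1e3,.08+w/1e3)) for u,v,w in poly]
    cv2.polylines(i,[np.round(np.array(q)*16).astype(np.int32)],True,(0,0,255),1,cv2.LINE_AA,4)
cv2.imwrite('pics/l2.png',cv2.resize(i,(800,600),interpolation=cv2.INTER_CUBIC))
plan((.42,-.32,.36,0))
E
```

```text
turn  n=1 each [0.0004, 0.0001, 0.0587]
  shift n=7 each [0.0213, -0.0716, -0.0055]  total [0.1488, -0.5011, -0.0386]
```

View pics/l2.png

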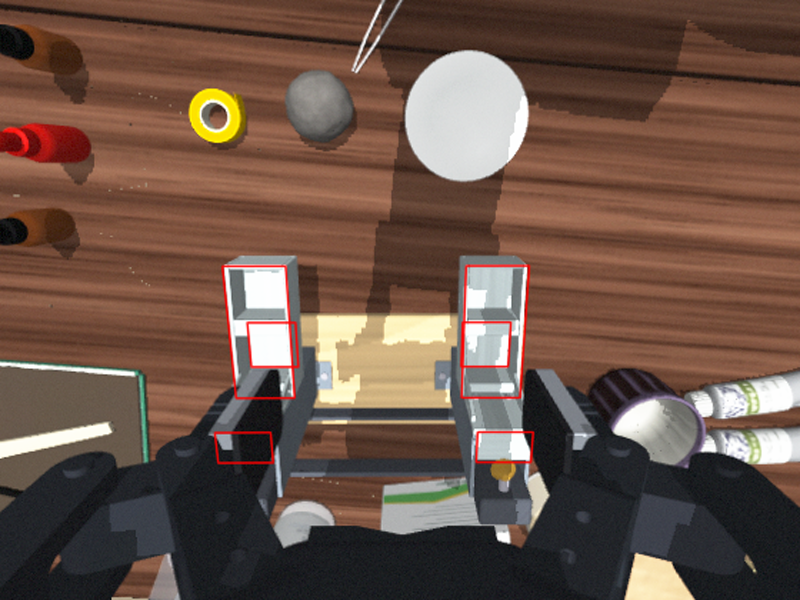

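Both brackets are locked and the overlays match. The left catch at (503,470) lies over its flange. Next, the bottles.

>>> carry_out:
  targets:
    - [0, 0, 0, 0, 0, 0.0587, 0]
    - [0.0213, -0.0716, -0.0055, 0, 0, 0, 0]
    - [0.0213, -0.0716, -0.0055, 0, 0, 0, 0]
    - [0.0213, -0.0716, -0.0055, 0, 0, 0, 0]
    - [0.0213, -0.0716, -0.0055, 0, 0, 0, 0]
    - [0.0213, -0.0716, -0.0055, 0, 0, 0, 0]
    - [0.0213, -0.0716, -0.0055, 0, 0, 0, 0]
    - [0.0213, -0.0716, -0.0055, 0, 0, 0, 0]
    - [0, 0, 0, 0, 0, 0, 0]
    - [0, 0, 0, 0, 0, 0, 0]

```text
time_s: 36.42
tool_pos: [0.4199, -0.3202, 0.3595]
orientation: [-0.0, 1.0, 0.001, -0.0]
wrist_force: [0.3, -0.4, 0.4]
finger_gap: 0.0856
grip_force: 0.0
```

```bash
cat >> h.py <<'E'
def cyl(r,z0,z1,n=24): return np.array([[r*np.cos(t),r*np.sin(t),z] for t in np.linspace(0,2*np.pi,n,endpoint=False) for z in(z0,z1)])/1e3
JAR=[cyl(15,0,58),cyl(11,58,70),cyl(8,70,97)]
def jars(p):
    out=[]
    for d in models.masks_of('jar_a',p):
        if d['confidence']<.3 or d['mask'].sum()<60: continue
        X=atz(p,d['location'],.045);m=cv2.GaussianBlur(d['mask'].astype(float),(0,0),1.)
        f=lambda v:((cv2.GaussianBlur(sil(p,JAR,(v[0],v[1],0,0)),(0,0),1.)-m)**2).sum()
        r=minimize(f,X[:2],method='Nelder-Mead',options=dict(initial_simplex=[X[:2],X[:2]+[.02,0],X[:2]+[0,.02]],xatol=1e-5,fatol=.01))
        px=p['color'][d['mask']].astype(float);px=px[px.sum(1)>90];c=np.median(px,axis=0)
        out.append((np.round(d['location']).tolist(),round(d['confidence'],2),r.x.round(4),round(r.fun/d['mask'].sum(),3),c))
    return out
E
python3 - <<'E'
from h import *
np.set_printoptions(precision=4,suppress=True)
p=cam('wrist');i=cv2.cvtColor(p['color'],cv2.COLOR_RGB2BGR)
for j in jars(p):
    print(*j)
    for b in JAR:
        h=cv2.convexHull(np.array([proj(p,v+[*j[2],0]) for v in b],np.float32));cv2.polylines(i,[np.round(h*16).astype(np.int32)],True,(0,255,0),1,cv2.LINE_AA,4)
cv2.imwrite('pics/j1.png',cv2.resize(i,(800,600),interpolation=cv2.INTER_CUBIC))
for n in('scene','top'):
    for j in jars(cam(n)): print(n,*j)
E
```

```text
[347.0, 206.0] 0.97 [ 0.4779 -0.2382] 0.196 [185.  25.  21.]
[222.0, 209.0] 0.93 [ 0.4783 -0.3965] 0.156 [220.  122.5 157. ]
[225.0, 260.0] 0.85 [ 0.5512 -0.395 ] 0.075 [99. 53. 25.]
[349.0, 156.0] 0.73 [ 0.4111 -0.2354] 0.05 [101.  53.  26.]
[328.0, 255.0] 0.66 [ 0.547  -0.2557] 0.191 [96.5 52.  24. ]
[269.0, 150.0] 0.57 [ 0.4022 -0.3374] 0.11 [100.  53.  27.]
scene [357.0, 320.0] 0.98 [ 0.3999 -0.3398] 0.178 [88.5 49.  31. ]
scene [396.0, 309.0] 0.95 [ 0.4792 -0.3988] 0.204 [201. 116. 141.]
scene [316.0, 292.0] 0.92 [ 0.4078 -0.2348] 0.075 [92. 51. 32.]
scene [356.0, 265.0] 0.81 [ 0.5486 -0.2553] 0.174 [86. 47. 29.]
scene [413.0, 288.0] 0.71 [ 0.5542 -0.3963] 0.416 [90.  49.5 31. ]
top [344.0, 236.0] 0.65 [ 0.4816 -0.2355] 0.144 [118.5  16.   14. ]
top [394.0, 217.0] 0.57 [ 0.5544 -0.3939] 0.041 [63.  33.5 22. ]
top [348.0, 259.0] 0.39 [ 0.413 -0.234] 0.132 [65. 34. 24.]
```

View pics/j1.png

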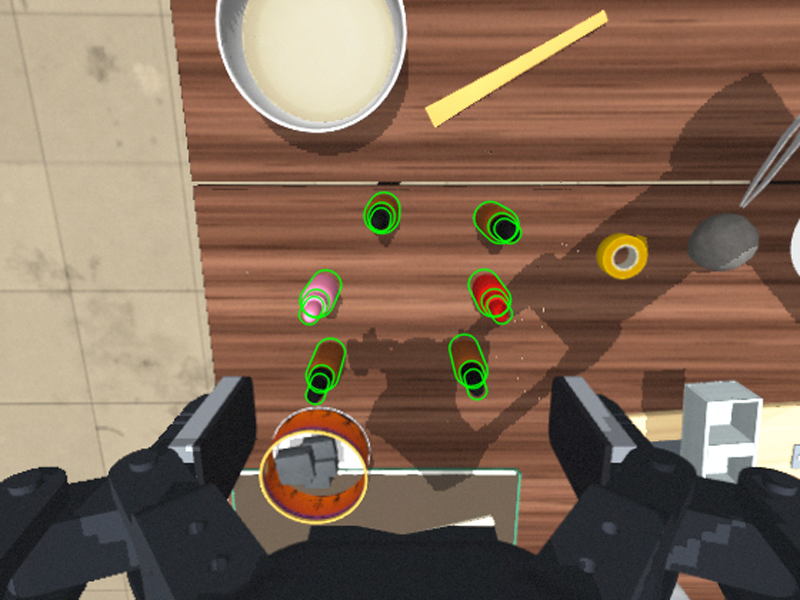

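All six outlines fit. The targets are the amber bottles A(.411,-.235), B(.402,-.338), C(.547,-.256) and D(.551,-.395). Red at (490,297) and pink at (320,297) stay. All four pockets will be used, starting with A into pocket 1.

```bash
python3 - <<'E'
from h import *
s=sensors.observe()
J=[(.411,-.235),(.402,-.338),(.547,-.2555),(.551,-.395)];P=[(-.03,.085),(-.03,-.085),(-.08,.085),(-.08,-.085)]
q=None;pos=s['tool_pos'];from scipy.spatial.transform import Rotation
c,sn=SC,SS
plan((*J[0],.15,5.04),(*J[0],.059))
a=TH;Q=Rn.from_matrix(np.array([[-c,-sn,0],[-sn,c,0],[0,0,-1]])).as_quat()
for k in range(4):
    print('jar',k);t=stand_xyz(*P[k],.28)
    plan((*J[k],.28),t,(*t[:2],.145),q=Q,pos=(*J[k],.059))
    if k<3: print(' next');plan((*J[k+1],.28),(*J[k+1],.059),q=Q,pos=t)
E
```

```text
turn  n=1 each [0.0, 0.0002, -0.0574]
  shift n=4 each [0.0003, 0.0283, 0.0701]  total [0.0014, 0.113, 0.2805]
  shift n=2 each [0.0, 0.0, 0.0607]  total [0.0, 0.0, 0.1213]
jar 0
  shift n=4 each [0.0, 0.0, -0.0737]  total [0.0, 0.0, -0.2947]
  shift n=7 each [-0.0426, 0.0658, 0.0]  total [-0.2982, 0.4604, 0.0]
  shift n=3 each [0.0, 0.0, 0.06]  total [0.0, 0.0, 0.18]
 next
  shift n=9 each [0.0358, -0.0662, 0.0]  total [0.3222, -0.5962, 0.0]
  shift n=4 each [0.0, 0.0, 0.0737]  total [0.0, 0.0, 0.2947]
jar 1
  shift n=4 each [0.0, 0.0, -0.0737]  total [0.0, 0.0, -0.2947]
  shift n=7 each [-0.046, 0.0528, 0.0]  total [-0.3222, 0.3695, 0.0]
  shift n=3 each [0.0, 0.0, 0.06]  total [0.0, 0.0, 0.18]
 next
  shift n=4 each [0.03, -0.0692, 0.0]  total [0.12, -0.2769, 0.0]
  shift n=4 each [0.0, 0.0, 0.0737]  total [0.0, 0.0, 0.2947]
jar 2
  shift n=4 each [0.0, 0.0, -0.0737]  total [0.0, 0.0, -0.2947]
  shift n=7 each [-0.0076, 0.0719, 0.0]  total [-0.0533, 0.5036, 0.0]
  shift n=3 each [0.0, 0.0, 0.06]  total [0.0, 0.0, 0.18]
 next
  shift n=9 each [0.0071, -0.0766, 0.0]  total [0.0643, -0.6893, 0.0]
  shift n=4 each [0.0, 0.0, 0.0737]  total [0.0, 0.0, 0.2947]
jar 3
  shift n=4 each [0.0, 0.0, -0.0737]  total [0.0, 0.0, -0.2947]
  shift n=6 each [-0.0107, 0.0771, 0.0]  total [-0.0643, 0.4627, 0.0]
  shift n=3 each [0.0, 0.0, 0.06]  total [0.0, 0.0, 0.18]
```

>>> carry_out:
  targets:
    - [0, 0, 0, 0, 0, -0.0574, 0.3]
    - [0.0003, 0.0283, 0.0701, 0, 0, 0, 0.3]
    - [0.0003, 0.0283, 0.0701, 0, 0, 0, 0.3]
    - [0.0003, 0.0283, 0.0701, 0, 0, 0, 0.3]
    - [0.0003, 0.0283, 0.0701, 0, 0, 0, 0.3]
    - [0, 0, 0, 0, 0, 0, 0.3]
    - [0, 0, 0.04, 0, 0, 0, 0.3]
    - [0, 0, 0.04, 0, 0, 0, 0.3]
    - [0, 0, 0.04, 0, 0, 0, 0.3]
    - [0, 0, 0, 0, 0, 0, 0.3]
    - [0, 0, 0, 0, 0, 0, 0.3]
    - [0, 0, 0, 0, 0, 0, 1]
    - [0, 0, 0, 0, 0, 0, 1]
    - [0, 0, 0, 0, 0, 0, 1]
    - [0, 0, 0, 0, 0, 0, 1]
    - [0, 0, 0, 0, 0, 0, 1]
    - [0, 0, 0, 0, 0, 0, 1]
  grip_force: 30

```text
time_s: 38.85
tool_pos: [0.4116, -0.2362, 0.0612]
orientation: [-0.043, 0.999, -0.001, 0.001]
wrist_force: [0.2, 2.3, 6.0]
finger_gap: 0.0255
grip_force: 28.0
```

>>> carry_out:
  targets:
    - [0, 0, -0.03, 0, 0, 0, 1]
    - [0, 0, -0.06, 0, 0, 0, 1]
    - [0, 0, -0.07, 0, 0, 0, 1]
    - [0, 0, -0.07, 0, 0, 0, 1]
    - [0, 0, -0.065, 0, 0, 0, 1]
    - [-0.0426, 0.0658, 0, 0, 0, 0, 1]
    - [-0.0426, 0.0658, 0, 0, 0, 0, 1]
    - [-0.0426, 0.0658, 0, 0, 0, 0, 1]
    - [-0.0426, 0.0658, 0, 0, 0, 0, 1]
    - [-0.0426, 0.0658, 0, 0, 0, 0, 1]
    - [-0.0426, 0.0658, 0, 0, 0, 0, 1]
    - [-0.0426, 0.0658, 0, 0, 0, 0, 1]
    - [0, 0, 0, 0, 0, 0, 1]
    - [0, 0, 0, 0, 0, 0, 1]

```text
time_s: 40.6
tool_pos: [0.6033, 0.1274, 0.2808]
orientation: [-0.043, 0.999, -0.0, -0.001]
wrist_force: [0.6, -0.2, -0.7]
finger_gap: 0.0258
grip_force: 27.3
```

```bash
cat >> h.py <<'E'
P=[(-.03,.085),(-.03,-.085),(-.08,.085),(-.08,-.085)]
def held(k):
    "where the held bottle hangs, and the shift to pocket k"
    s=sensors.observe();p=cam('wrist');t=s['tool_pos'];print('tcp stand',to_stand(t),'gap',s['finger_gap'])
    m=[d for d in models.masks_of('jar_a',p)];q=proj(p,t)
    for d in m[:3]:print(d['location'],d['confidence'],'tcp px',q)
    x,y=stand_xyz(*P[k],0)[:2];plan((x,y,t[2]),(x,y,.145))
E
python3 - <<'E'
from h import *
held(0)
E
```

```text
tcp stand [-0.03022326  0.08372908  0.280802  ] gap 0.0258191934473432
[281.6, 279.7] 0.59 tcp px [281.32397932 290.3325815 ]
  shift n=1 each [-0.0005, 0.003, 0.0007]  total [-0.0005, 0.003, 0.0007]
  shift n=3 each [-0.0, 0.0, 0.0604]  total [-0.0001, 0.0001, 0.1811]
```

>>> carry_out:
  targets:
    - [0, 0.002, 0, 0, 0, 0, 1]
    - [0, 0, 0.05, 0, 0, 0, 1]
    - [0, 0, 0.05, 0, 0, 0, 1]
    - [0, 0, 0.05, 0, 0, 0, 1]
    - [0, 0, 0.01, 0, 0, 0, 1]
    - [0, 0, 0.01, 0, 0, 0, 1]
    - [0, 0, 0.006, 0, 0, 0, 1]
    - [0, 0, 0, 0, 0, 0, 1]
    - [0, 0, 0, 0, 0, 0, 1]

```text
time_s: 41.82
tool_pos: [0.6042, 0.1291, 0.15]
orientation: [-0.043, 0.999, 0.0, 0.001]
wrist_force: [-0.7, 0.2, -1.2]
finger_gap: 0.0255
grip_force: 27.3
```

>>> carry_out:
  targets:
    - [0, 0, 0.003, 0, 0, 0, 1]
    - [0, 0, 0.003, 0, 0, 0, 1]
    - [0, 0, 0, 0, 0, 0, 1]
    - [0, 0, 0, 0, 0, 0, 1]

```text
time_s: 42.32
tool_pos: [0.6037, 0.129, 0.1447]
orientation: [-0.043, 0.999, 0.0, -0.0]
wrist_force: [-0.3, -0.3, -0.4]
finger_gap: 0.0252
grip_force: 27.3
```

>>> carry_out:
  targets:
    - [0, 0, 0, 0, 0, 0, 0.4]
    - [0, 0, 0, 0, 0, 0, 0.4]
    - [0, 0, 0, 0, 0, 0, 0.4]
    - [0, 0, 0, 0, 0, 0, 0.4]
    - [0, 0, -0.03, 0, 0, 0, 0.4]
    - [0, 0, -0.06, 0, 0, 0, 0.4]
    - [0, 0, -0.09, 0, 0, 0, 0.4]
    - [0.0358, -0.0662, 0, 0, 0, 0, 0.3]
    - [0.0358, -0.0662, 0, 0, 0, 0, 0.3]
    - [0.0358, -0.0662, 0, 0, 0, 0, 0.3]
    - [0.0358, -0.0662, 0, 0, 0, 0, 0.3]
    - [0.0358, -0.0662, 0, 0, 0, 0, 0.3]
    - [0.0358, -0.0662, 0, 0, 0, 0, 0.3]
    - [0.0358, -0.0662, 0, 0, 0, 0, 0.3]
    - [0.0358, -0.0662, 0, 0, 0, 0, 0.3]
    - [0.0358, -0.0662, 0, 0, 0, 0, 0.3]
    - [0, 0, 0, 0, 0, 0, 0.3]
    - [0, 0, 0, 0, 0, 0, 0.3]

```text
time_s: 44.58
tool_pos: [0.4013, -0.3366, 0.2745]
orientation: [-0.043, 0.999, 0.001, 0.0]
wrist_force: [-0.4, -0.6, -0.3]
finger_gap: 0.0597
grip_force: 0.0
```

```bash
cat >> h.py <<'E'
def pocketed():
    for n in('scene','top'):
        p=cam(n)
        for d in models.masks_of('jar_a',p):
            if d['confidence']<.3: continue
            X=to_stand(atz(p,d['location'],.135))
            if abs(X[0])<.15 and abs(X[1])<.15: print(n,'in pocket',X,d['confidence'])
E
python3 - <<'E'
from h import *
np.set_printoptions(precision=4,suppress=True)
p=cam('wrist')
for j in jars(p): print(*j)
pocketed();plan((.402,-.338,.15),(.402,-.338,.059))
E
```

```text
[280.0, 176.0] 0.9 [ 0.4004 -0.3382] 0.128 [108.  58.  29.]
[220.0, 240.0] 0.87 [ 0.4757 -0.3962] 0.249 [212. 117. 150.]
[340.0, 306.0] 0.77 [ 0.5459 -0.2574] 0.184 [102.  55.  27.]
[218.0, 300.0] 0.72 [ 0.5513 -0.3945] 0.265 [102.  54.  25.]
[363.0, 246.0] 0.71 [ 0.4655 -0.2446] 1.028 [178.  27.  22.]
scene in pocket [-0.0103  0.0885  0.135 ] 0.72
top in pocket [-0.0386  0.0821  0.135 ] 0.42
  shift n=3 each [0.0001, -0.0009, 0.0555]  total [0.0002, -0.0027, 0.1664]
  shift n=2 each [0.0, -0.0, 0.0607]  total [0.0, -0.0, 0.1213]
```

>>> carry_out:
  targets:
    - [0, -0.002, 0.06, 0, 0, 0, 0.3]
    - [0, 0, 0.06, 0, 0, 0, 0.3]
    - [0, 0, 0.06, 0, 0, 0, 0.3]
    - [0, 0, 0.04, 0, 0, 0, 0.3]
    - [0, 0, 0.04, 0, 0, 0, 0.3]
    - [0, 0, 0.026, 0, 0, 0, 0.3]
    - [0, 0, 0, 0, 0, 0, 0.3]
    - [0, 0, 0, 0, 0, 0, 0.3]
    - [0, 0, 0, 0, 0, 0, 1]
    - [0, 0, 0, 0, 0, 0, 1]
    - [0, 0, 0, 0, 0, 0, 1]
    - [0, 0, 0, 0, 0, 0, 1]
    - [0, 0, 0, 0, 0, 0, 1]
    - [0, 0, 0, 0, 0, 0, 1]

```text
time_s: 46.62
tool_pos: [0.402, -0.3389, 0.0611]
orientation: [-0.043, 0.999, -0.001, 0.001]
wrist_force: [-0.4, 0.3, 5.3]
finger_gap: 0.0252
grip_force: 28.4
```

>>> carry_out:
  targets:
    - [0, 0, -0.03, 0, 0, 0, 1]
    - [0, 0, -0.06, 0, 0, 0, 1]
    - [0, 0, -0.07, 0, 0, 0, 1]
    - [0, 0, -0.07, 0, 0, 0, 1]
    - [0, 0, -0.065, 0, 0, 0, 1]
    - [-0.046, 0.0528, 0, 0, 0, 0, 1]
    - [-0.046, 0.0528, 0, 0, 0, 0, 1]
    - [-0.046, 0.0528, 0, 0, 0, 0, 1]
    - [-0.046, 0.0528, 0, 0, 0, 0, 1]
    - [-0.046, 0.0528, 0, 0, 0, 0, 1]
    - [-0.046, 0.0528, 0, 0, 0, 0, 1]
    - [-0.046, 0.0528, 0, 0, 0, 0, 1]
    - [0, 0, 0, 0, 0, 0, 1]
    - [0, 0, 0, 0, 0, 0, 1]

```text
time_s: 48.38
tool_pos: [0.6177, -0.0417, 0.2808]
orientation: [-0.043, 0.999, -0.0, -0.001]
wrist_force: [-0.1, 0.9, -0.9]
finger_gap: 0.0254
grip_force: 27.4
```

```bash
python3 - <<'E'
from h import *
held(1)
E
```

```text
tcp stand [-0.03072957 -0.08598099  0.28083788] gap 0.02538562810167198
[278.8, 283.1] 0.96 tcp px [281.32411862 290.33237385]
[93.5, 12.2] 0.91 tcp px [281.32411862 290.33237385]
[496.5, 195.4] 0.82 tcp px [281.32411862 290.33237385]
  shift n=1 each [-0.0014, 0.0024, 0.0006]  total [-0.0014, 0.0024, 0.0006]
  shift n=3 each [-0.0001, 0.0, 0.0604]  total [-0.0002, 0.0001, 0.1811]
```

>>> carry_out:
  targets:
    - [-0.001, 0.002, 0, 0, 0, 0, 1]
    - [0, 0, 0.05, 0, 0, 0, 1]
    - [0, 0, 0.05, 0, 0, 0, 1]
    - [0, 0, 0.05, 0, 0, 0, 1]
    - [0, 0, 0.01, 0, 0, 0, 1]
    - [0, 0, 0.01, 0, 0, 0, 1]
    - [0, 0, 0.006, 0, 0, 0, 1]
    - [0, 0, 0, 0, 0, 0, 1]
    - [0, 0, 0.003, 0, 0, 0, 1]
    - [0, 0, 0.003, 0, 0, 0, 1]
    - [0, 0, 0, 0, 0, 0, 1]
    - [0, 0, 0, 0, 0, 0, 1]

```text
time_s: 49.98
tool_pos: [0.619, -0.04, 0.1449]
orientation: [-0.043, 0.999, 0.0, 0.0]
wrist_force: [-0.2, -1.1, -1.3]
finger_gap: 0.0254
grip_force: 27.4
```

>>> carry_out:
  targets:
    - [0, 0, 0, 0, 0, 0, 0.4]
    - [0, 0, 0, 0, 0, 0, 0.4]
    - [0, 0, 0, 0, 0, 0, 0.4]
    - [0, 0, 0, 0, 0, 0, 0.4]
    - [0, 0, -0.03, 0, 0, 0, 0.4]
    - [0, 0, -0.06, 0, 0, 0, 0.4]
    - [0, 0, -0.09, 0, 0, 0, 0.4]
    - [0.03, -0.0692, 0, 0, 0, 0, 0.3]
    - [0.03, -0.0692, 0, 0, 0, 0, 0.3]
    - [0.03, -0.0692, 0, 0, 0, 0, 0.3]
    - [0.03, -0.0692, 0, 0, 0, 0, 0.3]
    - [0, 0, 0, 0, 0, 0, 0.3]
    - [0, 0, 0, 0, 0, 0, 0.3]

```text
time_s: 51.6
tool_pos: [0.5471, -0.2543, 0.2749]
orientation: [-0.043, 0.999, 0.001, 0.0]
wrist_force: [0.7, 0.1, -0.2]
finger_gap: 0.0597
grip_force: 0.0
```

```bash
python3 - <<'E'
from h import *
np.set_printoptions(precision=4,suppress=True)
pocketed();p=cam('wrist')
for j in jars(p): print(*j)
plan((.5465,-.2565,.15),(.5465,-.2565,.059))
E
```

```text
scene in pocket [-0.0312  0.0926  0.135 ] 0.66
scene in pocket [-0.0414 -0.0929  0.135 ] 0.6
scene in pocket [-0.0969 -0.07    0.135 ] 0.39
top in pocket [-0.0297 -0.0845  0.135 ] 0.47
[276.0, 176.0] 0.74 [ 0.5475 -0.2552] 0.194 [112.  59.  30.]
[139.0, 96.0] 0.58 [ 0.4818 -0.393 ] 0.201 [203. 113. 143.]
[520.0, 302.0] 0.56 [0.6669 0.031 ] 0.079 [137.  95.  64.]
[146.0, 169.0] 0.55 [ 0.5527 -0.3932] 0.054 [99. 54. 29.]
  shift n=3 each [0.0006, -0.0013, 0.0556]  total [0.0018, -0.004, 0.1667]
  shift n=2 each [0.0, -0.0, 0.0607]  total [0.0, -0.0, 0.1213]
```

>>> carry_out:
  targets:
    - [0, -0.002, 0.06, 0, 0, 0, 0.3]
    - [0, 0, 0.06, 0, 0, 0, 0.3]
    - [0, 0, 0.06, 0, 0, 0, 0.3]
    - [0, 0, 0.04, 0, 0, 0, 0.3]
    - [0, 0, 0.04, 0, 0, 0, 0.3]
    - [0, 0, 0.026, 0, 0, 0, 0.3]
    - [0, 0, 0, 0, 0, 0, 0.3]
    - [0, 0, 0, 0, 0, 0, 0.3]
    - [0, 0, 0, 0, 0, 0, 1]
    - [0, 0, 0, 0, 0, 0, 1]
    - [0, 0, 0, 0, 0, 0, 1]
    - [0, 0, 0, 0, 0, 0, 1]
    - [0, 0, 0, 0, 0, 0, 1]
    - [0, 0, 0, 0, 0, 0, 1]

```text
time_s: 53.65
tool_pos: [0.5479, -0.2562, 0.0615]
orientation: [-0.043, 0.999, -0.0, 0.001]
wrist_force: [-1.2, 1.4, 5.6]
finger_gap: 0.0249
grip_force: 28.8
```

>>> carry_out:
  targets:
    - [0, 0, -0.03, 0, 0, 0, 1]
    - [0, 0, -0.06, 0, 0, 0, 1]
    - [0, 0, -0.07, 0, 0, 0, 1]
    - [0, 0, -0.07, 0, 0, 0, 1]
    - [0, 0, -0.065, 0, 0, 0, 1]
    - [-0.0076, 0.0719, 0, 0, 0, 0, 1]
    - [-0.0076, 0.0719, 0, 0, 0, 0, 1]
    - [-0.0076, 0.0719, 0, 0, 0, 0, 1]
    - [-0.0076, 0.0719, 0, 0, 0, 0, 1]
    - [-0.0076, 0.0719, 0, 0, 0, 0, 1]
    - [-0.0076, 0.0719, 0, 0, 0, 0, 1]
    - [-0.0076, 0.0719, 0, 0, 0, 0, 1]
    - [0, 0, 0, 0, 0, 0, 1]
    - [0, 0, 0, 0, 0, 0, 1]

```text
time_s: 55.4
tool_pos: [0.5543, 0.1231, 0.2813]
orientation: [-0.043, 0.999, -0.001, -0.0]
wrist_force: [-0.4, -0.5, -0.8]
finger_gap: 0.0256
grip_force: 28.0
```

```bash
python3 - <<'E'
from h import *
held(2)
E
```

```text
tcp stand [-0.07943584  0.08378602  0.28133371] gap 0.025600567648850017
[84.0, 255.2] 0.76 tcp px [281.32402935 290.33285224]
[280.5, 281.9] 0.65 tcp px [281.32402935 290.33285224]
[181.3, 259.9] 0.21 tcp px [281.32402935 290.33285224]
  shift n=1 each [0.001, 0.0028, 0.0002]  total [0.001, 0.0028, 0.0002]
  shift n=3 each [-0.0, 0.0, 0.0606]  total [-0.0001, 0.0001, 0.1818]
```

>>> carry_out:
  targets:
    - [0.001, 0.002, 0, 0, 0, 0, 1]
    - [0, 0, 0.05, 0, 0, 0, 1]
    - [0, 0, 0.05, 0, 0, 0, 1]
    - [0, 0, 0.05, 0, 0, 0, 1]
    - [0, 0, 0.01, 0, 0, 0, 1]
    - [0, 0, 0.01, 0, 0, 0, 1]
    - [0, 0, 0.006, 0, 0, 0, 1]
    - [0, 0, 0, 0, 0, 0, 1]
    - [0, 0, 0.003, 0, 0, 0, 1]
    - [0, 0, 0.003, 0, 0, 0, 1]
    - [0, 0, 0, 0, 0, 0, 1]
    - [0, 0, 0, 0, 0, 0, 1]

```text
time_s: 57.0
tool_pos: [0.5538, 0.1249, 0.1453]
orientation: [-0.043, 0.999, 0.0, 0.0]
wrist_force: [0.1, -0.7, -0.1]
finger_gap: 0.0252
grip_force: 28.4
```

>>> carry_out:
  targets:
    - [0, 0, 0, 0, 0, 0, 0.4]
    - [0, 0, 0, 0, 0, 0, 0.4]
    - [0, 0, 0, 0, 0, 0, 0.4]
    - [0, 0, 0, 0, 0, 0, 0.4]
    - [0, 0, -0.03, 0, 0, 0, 0.4]
    - [0, 0, -0.06, 0, 0, 0, 0.4]
    - [0, 0, -0.09, 0, 0, 0, 0.4]
    - [0.0071, -0.0766, 0, 0, 0, 0, 0.3]
    - [0.0071, -0.0766, 0, 0, 0, 0, 0.3]
    - [0.0071, -0.0766, 0, 0, 0, 0, 0.3]
    - [0.0071, -0.0766, 0, 0, 0, 0, 0.3]
    - [0.0071, -0.0766, 0, 0, 0, 0, 0.3]
    - [0.0071, -0.0766, 0, 0, 0, 0, 0.3]
    - [0.0071, -0.0766, 0, 0, 0, 0, 0.3]
    - [0.0071, -0.0766, 0, 0, 0, 0, 0.3]
    - [0.0071, -0.0766, 0, 0, 0, 0, 0.3]
    - [0, 0, 0, 0, 0, 0, 0.3]
    - [0, 0, 0, 0, 0, 0, 0.3]

```text
time_s: 59.25
tool_pos: [0.5501, -0.3941, 0.2747]
orientation: [-0.043, 0.999, 0.001, -0.0]
wrist_force: [0.6, 1.0, 0.7]
finger_gap: 0.0597
grip_force: 0.0
```

```bash
python3 - <<'E'
from h import *
np.set_printoptions(precision=4,suppress=True)
pocketed();p=cam('wrist')
for j in jars(p): print(*j)
plan((.552,-.394,.15),(.552,-.394,.059))
E
```

```text
scene in pocket [-0.0856  0.0828  0.135 ] 0.71
scene in pocket [-0.0492 -0.1014  0.135 ] 0.56
scene in pocket [-0.0217  0.0885  0.135 ] 0.5
top in pocket [-0.0209 -0.0853  0.135 ] 0.57
top in pocket [-0.0887  0.0864  0.135 ] 0.38
[443.0, 122.0] 0.94 [ 0.4815 -0.2418] 0.192 [161.  22.  19.]
[276.0, 178.0] 0.81 [ 0.5511 -0.3957] 0.176 [101.  53.  23.]
[281.0, 109.0] 0.58 [ 0.4814 -0.3984] 0.132 [240. 140. 181.]
  shift n=3 each [-0.0005, -0.0004, 0.0559]  total [-0.0016, -0.0013, 0.1676]
  shift n=2 each [0.0, 0.0, 0.0607]  total [0.0001, 0.0, 0.1213]
```

>>> carry_out:
  targets:
    - [-0.001, -0.001, 0.06, 0, 0, 0, 0.3]
    - [0, 0, 0.06, 0, 0, 0, 0.3]
    - [0, 0, 0.06, 0, 0, 0, 0.3]
    - [0, 0, 0.04, 0, 0, 0, 0.3]
    - [0, 0, 0.04, 0, 0, 0, 0.3]
    - [0, 0, 0.026, 0, 0, 0, 0.3]
    - [0, 0, 0, 0, 0, 0, 0.3]
    - [0, 0, 0, 0, 0, 0, 0.3]
    - [0, 0, 0, 0, 0, 0, 1]
    - [0, 0, 0, 0, 0, 0, 1]
    - [0, 0, 0, 0, 0, 0, 1]
    - [0, 0, 0, 0, 0, 0, 1]
    - [0, 0, 0, 0, 0, 0, 1]
    - [0, 0, 0, 0, 0, 0, 1]

```text
time_s: 61.3
tool_pos: [0.5519, -0.3958, 0.0618]
orientation: [-0.043, 0.999, -0.001, 0.001]
wrist_force: [0.3, -0.1, 5.5]
finger_gap: 0.0251
grip_force: 28.8
```

>>> carry_out:
  targets:
    - [0, 0, -0.03, 0, 0, 0, 1]
    - [0, 0, -0.06, 0, 0, 0, 1]
    - [0, 0, -0.07, 0, 0, 0, 1]
    - [0, 0, -0.07, 0, 0, 0, 1]
    - [0, 0, -0.065, 0, 0, 0, 1]
    - [-0.0107, 0.0771, 0, 0, 0, 0, 1]
    - [-0.0107, 0.0771, 0, 0, 0, 0, 1]
    - [-0.0107, 0.0771, 0, 0, 0, 0, 1]
    - [-0.0107, 0.0771, 0, 0, 0, 0, 1]
    - [-0.0107, 0.0771, 0, 0, 0, 0, 1]
    - [-0.0107, 0.0771, 0, 0, 0, 0, 1]
    - [0, 0, 0, 0, 0, 0, 1]
    - [0, 0, 0, 0, 0, 0, 1]

```text
time_s: 62.92
tool_pos: [0.5689, -0.0453, 0.2814]
orientation: [-0.043, 0.999, -0.0, -0.001]
wrist_force: [0.9, 0.4, -1.0]
finger_gap: 0.0248
grip_force: 27.8
```

```bash
python3 - <<'E'
from h import *
held(3)
E
```

```text
tcp stand [-0.0797007  -0.08518731  0.28137384] gap 0.02484822846698321
[97.0, 66.5] 0.79 tcp px [281.32415015 290.33240234]
[484.5, 252.9] 0.61 tcp px [281.32415015 290.33240234]
[493.3, 197.8] 0.6 tcp px [281.32415015 290.33240234]
  shift n=1 each [0.0006, 0.0017, 0.0002]  total [0.0006, 0.0017, 0.0002]
  shift n=3 each [-0.0001, 0.0, 0.0606]  total [-0.0002, 0.0, 0.1818]
```

>>> carry_out:
  targets:
    - [0, 0.001, 0, 0, 0, 0, 1]
    - [0, 0, 0.05, 0, 0, 0, 1]
    - [0, 0, 0.05, 0, 0, 0, 1]
    - [0, 0, 0.05, 0, 0, 0, 1]
    - [0, 0, 0.01, 0, 0, 0, 1]
    - [0, 0, 0.01, 0, 0, 0, 1]
    - [0, 0, 0.006, 0, 0, 0, 1]
    - [0, 0, 0, 0, 0, 0, 1]
    - [0, 0, 0.003, 0, 0, 0, 1]
    - [0, 0, 0.003, 0, 0, 0, 1]
    - [0, 0, 0, 0, 0, 0, 1]
    - [0, 0, 0, 0, 0, 0, 1]

```text
time_s: 64.53
tool_pos: [0.5693, -0.0445, 0.1455]
orientation: [-0.043, 0.999, 0.0, 0.0]
wrist_force: [-0.5, 0.4, -0.8]
finger_gap: 0.0249
grip_force: 27.8
```

>>> carry_out:
  targets:
    - [0, 0, 0, 0, 0, 0, 0.4]
    - [0, 0, 0, 0, 0, 0, 0.4]
    - [0, 0, 0, 0, 0, 0, 0.4]
    - [0, 0, 0, 0, 0, 0, 0.4]
    - [0, 0, -0.03, 0, 0, 0, 0.4]
    - [0, 0, -0.06, 0, 0, 0, 0.4]
    - [0, 0, -0.07, 0, 0, 0, 0.4]
    - [0, 0, -0.07, 0, 0, 0, 0.3]
    - [0.05, 0.04, 0, 0, 0, 0, 0.3]
    - [0.05, 0.04, 0, 0, 0, 0, 0.3]
    - [0, 0.03, 0, 0, 0, 0, 0.3]
    - [0, 0, 0, 0, 0, 0, 0.3]
    - [0, 0, 0, 0, 0, 0, 0.3]

```text
time_s: 66.15
tool_pos: [0.4878, 0.0308, 0.318]
orientation: [-0.043, 0.999, -0.0, 0.0]
wrist_force: [1.0, -0.2, 0.6]
finger_gap: 0.0597
grip_force: 0.0
```

```bash
python3 - <<'E'
from h import *
p=cam('wrist');i=cv2.cvtColor(p['color'],cv2.COLOR_RGB2BGR);S=cam('scene');j=cv2.cvtColor(S['color'],cv2.COLOR_RGB2BGR)
q=proj(S,stand_xyz(-.03,0,.1)).astype(int)
a=cv2.resize(i,(800,600))[100:600,:,:];b=cv2.resize(j[q[1]-80:q[1]+90,q[0]-110:q[0]+110],None,fx=3.5,fy=3.5,interpolation=cv2.INTER_CUBIC)
cv2.imwrite('pics/f1.png',a);cv2.imwrite('pics/f2.png',b)
E
```

```text
(no output)
```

View pics/f2.png

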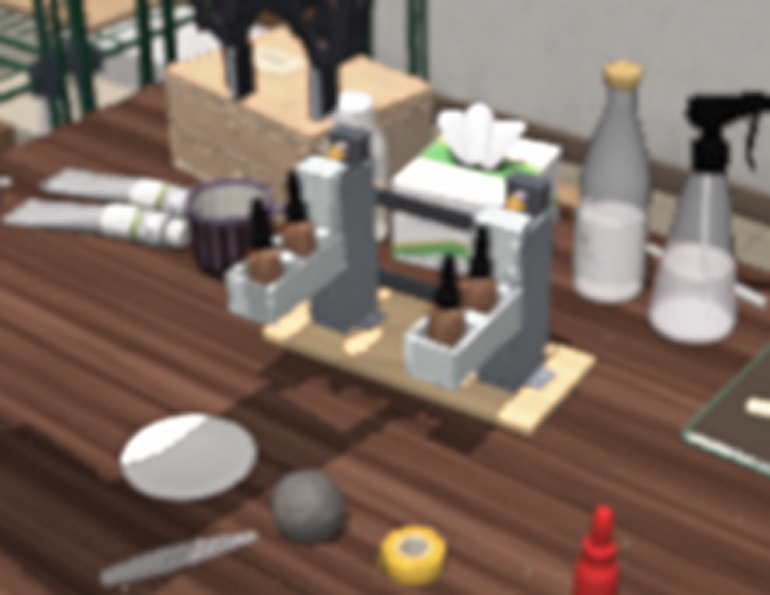

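View pics/f1.png

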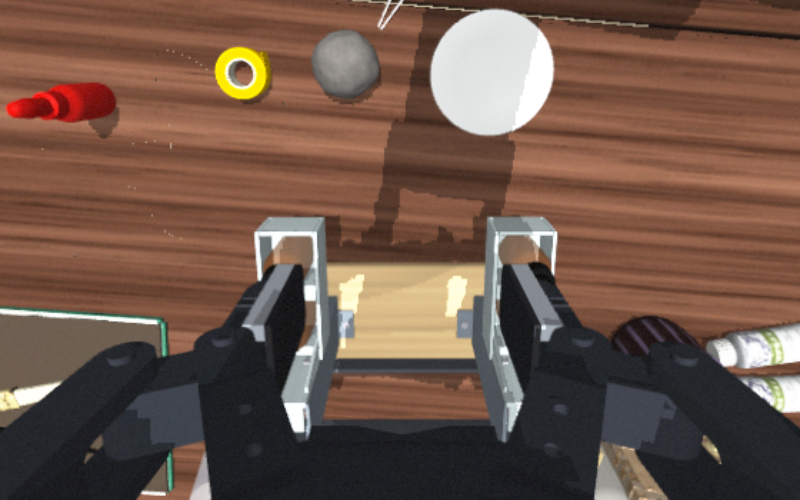

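The scene crop shows both brackets level and locked, with all four amber bottles upright in the pockets: (263,265) and (300,240) on the left, (447,325) and (480,295) on the right. The dish, pumice stone and tape roll sit where they were.

```bash
python3 -c "
from plant import hand_in;print(hand_in())"
```

```text
the job is handed in; nothing more can be done
None
```

The job is handed in: both bracket arms are locked on the uprights, and the four amber bottles stand upright in pockets 1 to 4, filled in that order, with the dish, pumice stone, tape roll and both look-alikes left alone.

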